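# Load the capacitor test bed

### The job

Get this batch of capacitors under test: first switch the isolator off and leave it off while you handle the capacitors, flip the cam lever open, and lay every blue capacitor that is on the bench into its own cradle of the test bed with its brass terminals towards the red contact bar. Then flip the cam lever over to clamp them fully home against the end stop, and only then switch the isolator back on; do not let the capacitors roll away, and leave the other things on the bench where they are.

Things in the scene. Friction and masses are not known exactly. Their poses are not given: they have to be found in the camera images.
- test_bed: Fixed blue plate, x -85 to 90, y -230 to 180 mm, 12 thick; origin at its underside; x runs from the red bar to the aluminium end stop (inner face x = 75, top at 58), y along 4 white V cradles (82 apart; each 40 wide, edges at height 28). Between cans stand white blocks, 22 wide in y, top at 56, at x -36 to -22 and 50 to 72; clear for fingers between. Red bar: top at 56, face x = -55 open, -37 clamped.
- bay0 (a point): Cradle 0, the one next to the cam lever; axes as the bed's (x to the end stop). The point where the middle of a can's body lies (44.5 mm above the table) when it rests in the V, home against the end stop, terminals to bed -x. With the bar open a can may be laid 0 to 20 mm short of home (towards -x), best 10 mm; the bar then pushes it home.
- bay1 (a point): Cradle 1: as bay0, 82 mm from it along bed +y.
- bay2 (a point): Cradle 2: as bay0, 164 mm from it along bed +y.
- bay3 (a point): Cradle 3: as bay0, 246 mm from it along bed +y.
- clamp_lever (a joint): Cam lever at the bed's -y end: 12 mm steel rod, black 24 mm ball, ball centre 90 mm from the hinge. 0 = open, leaning 0.7 rad from upright to bed +x (away from the robot); 1.4 = clamped, leaning 0.7 rad to bed -x; upright at 0.7. Moves the red bar 18 mm towards the end stop as it clamps. Push it all the way over: 1 to 5 N at the ball; stays where it is at either end.
- clamp_hinge (a point): Hinge of the cam lever, fixed to the bed at (-45, -205, 55) mm in the bed's frame, axes of the bed; the hinge line runs along bed y.
- isolator_box: Mains isolator of the test bed, fixed: grey box 130 x 90 x 52 mm, origin at the centre of its underside, x along the handle's swing. Green patch on top at its -x end (off), red patch at its +x end (on).
- isolator (a joint): Isolator handle: 12 mm steel rod, red 24 mm ball, ball centre 90 mm from its hinge, which lies at (0, 0, 60) mm in the box's frame and runs along the box's y. 0 = off, leaning 0.7 rad from upright to the box's -x (green patch, robot's side); 1.4 = on, leaning 0.7 rad to +x (red patch). Past upright (0.7) it drops by its weight to that end. Needs 1 to 2 N at the ball.
- can0: Blue capacitor on its side; rolls freely; None if absent. Body 50 mm diameter, 100 long, 0.15 to 0.31 kg. Origin: middle of the body on its axis, 25 mm above the table when lying there. x axis along the can to its terminal end: black, two brass studs in a 28 mm wide boss standing 10 mm beyond the body (110 in all), white band beside it. The other end is bare aluminium.
- can1: Another blue capacitor, same as can0; None if absent. The cans start, at various angles, on the bench between fixed dark wooden strips 15 mm high and 8 mm wide that stop them rolling far: the longest runs along y at x = 402 mm on the robot's side.
- can2: Another blue capacitor, same as can0; None if absent.
- can3: Another blue capacitor, same as can0; None if absent.
- can0_terminals (a point): Outer end of the terminals of can0, on its axis, 60 mm from its origin. None if the can is absent.
- can1_terminals (a point): Outer end of the terminals of can1, on its axis, 60 mm from its origin. None if the can is absent.
- can2_terminals (a point): Outer end of the terminals of can2, on its axis, 60 mm from its origin. None if the can is absent.
- can3_terminals (a point): Outer end of the terminals of can3, on its axis, 60 mm from its origin. None if the can is absent.
- solder_reel: Bystander: red reel of solder, 64 mm diameter, 44 mm high, standing flat; origin at the underside.
- white_reel: Bystander: white reel, 64 mm diameter, 44 mm high; origin at the underside.
- red_card: Bystander: red circuit board 160 x 90 mm, 30 mm high with its heat sink; origin at the underside.
- green_card: Bystander: green circuit board 160 x 90 mm, 30 mm high with its heat sink; origin at the underside.
- pliers: Bystander: pliers with red handles, 150 mm long, 14 mm high, lying flat.
- tweezers: Bystander: steel tweezers, 130 x 10 x 8 mm, lying flat.
- screwdriver: Bystander: screwdriver lying on the bench.

How it is judged:
On the way, in this order (a step that is already met when the one before it is completed fails the run):
1. the isolator is switched off (value of joint isolator below 0.25 rad), for 0.2 s.
2. the cam lever is open, with the isolator off (value of joint each of clamp_lever, isolator below 0.25 rad), for 0.2 s.
3. every capacitor lies released in a cradle, terminals towards the red bar, the cam lever open and the isolator off ((distance between can0 and bay0 below 0.024 m or distance between can0 and bay1 below 0.024 m or distance between can0 and bay2 below 0.024 m or distance between can0 and bay3 below 0.024 m) and z of can0 in the frame of test_bed between 0.0385 and 0.0495 m and x of each of can0_terminals, can1_terminals, can2_terminals, can3_terminals in the frame of test_bed below -0.02 m and (distance between can1 and bay0 below 0.024 m or distance between can1 and bay1 below 0.024 m or distance between can1 and bay2 below 0.024 m or distance between can1 and bay3 below 0.024 m) and z of can1 in the frame of test_bed between 0.0385 and 0.0495 m and (distance between can2 and bay0 below 0.024 m or distance between can2 and bay1 below 0.024 m or distance between can2 and bay2 below 0.024 m or distance between can2 and bay3 below 0.024 m) and z of can2 in the frame of test_bed between 0.0385 and 0.0495 m and (distance between can3 and bay0 below 0.024 m or distance between can3 and bay1 below 0.024 m or distance between can3 and bay2 below 0.024 m or distance between can3 and bay3 below 0.024 m) and z of can3 in the frame of test_bed between 0.0385 and 0.0495 m and contact force between the fingers and can0 below 0.1 N and contact force between the fingers and can1 below 0.1 N and contact force between the fingers and can2 below 0.1 N and contact force between the fingers and can3 below 0.1 N and value of joint clamp_lever below 0.5 rad and value of joint isolator below 0.25 rad), for 0.2 s.
4. the cam lever is clamped with every capacitor home against the end stop, the isolator still off ((distance between can0 and bay0 below 0.009 m or distance between can0 and bay1 below 0.009 m or distance between can0 and bay2 below 0.009 m or distance between can0 and bay3 below 0.009 m) and z of can0 in the frame of test_bed between 0.0385 and 0.0495 m and x of each of can0_terminals, can1_terminals, can2_terminals, can3_terminals in the frame of test_bed below -0.02 m and (distance between can1 and bay0 below 0.009 m or distance between can1 and bay1 below 0.009 m or distance between can1 and bay2 below 0.009 m or distance between can1 and bay3 below 0.009 m) and z of can1 in the frame of test_bed between 0.0385 and 0.0495 m and (distance between can2 and bay0 below 0.009 m or distance between can2 and bay1 below 0.009 m or distance between can2 and bay2 below 0.009 m or distance between can2 and bay3 below 0.009 m) and z of can2 in the frame of test_bed between 0.0385 and 0.0495 m and (distance between can3 and bay0 below 0.009 m or distance between can3 and bay1 below 0.009 m or distance between can3 and bay2 below 0.009 m or distance between can3 and bay3 below 0.009 m) and z of can3 in the frame of test_bed between 0.0385 and 0.0495 m and value of joint clamp_lever above 1.25 rad and value of joint isolator below 0.25 rad), for 0.2 s.
5. the isolator is switched on, with everything still clamped ((distance between can0 and bay0 below 0.009 m or distance between can0 and bay1 below 0.009 m or distance between can0 and bay2 below 0.009 m or distance between can0 and bay3 below 0.009 m) and z of can0 in the frame of test_bed between 0.0385 and 0.0495 m and x of each of can0_terminals, can1_terminals, can2_terminals, can3_terminals in the frame of test_bed below -0.02 m and (distance between can1 and bay0 below 0.009 m or distance between can1 and bay1 below 0.009 m or distance between can1 and bay2 below 0.009 m or distance between can1 and bay3 below 0.009 m) and z of can1 in the frame of test_bed between 0.0385 and 0.0495 m and (distance between can2 and bay0 below 0.009 m or distance between can2 and bay1 below 0.009 m or distance between can2 and bay2 below 0.009 m or distance between can2 and bay3 below 0.009 m) and z of can2 in the frame of test_bed between 0.0385 and 0.0495 m and (distance between can3 and bay0 below 0.009 m or distance between can3 and bay1 below 0.009 m or distance between can3 and bay2 below 0.009 m or distance between can3 and bay3 below 0.009 m) and z of can3 in the frame of test_bed between 0.0385 and 0.0495 m and value of joint clamp_lever above 1.25 rad and value of joint isolator above 1.2 rad), for 0.2 s.
At the end, for the whole second after the job is handed in: Every capacitor present lies at rest in a cradle of its own, terminals towards the red bar, the middle of its body within 9 mm of the cradle's point (home) and 38.5 to 49.5 mm above the table; the cam lever is above 1.25 rad (clamped) and the isolator above 1.2 rad (on) (all of step 5 and contact force between the fingers and can0 below 0.1 N and contact force between the fingers and can1 below 0.1 N and contact force between the fingers and can2 below 0.1 N and contact force between the fingers and can3 below 0.1 N and linear speed of each of can0, can1, can2, can3 below 0.02 m/s); the robot touches nothing.
It fails at once if a capacitor is touched with the fingers while the isolator is on (value of joint isolator above 0.9 rad and (contact force between the fingers and can0 above 0.5 N or contact force between the fingers and can1 above 0.5 N or contact force between the fingers and can2 above 0.5 N or contact force between the fingers and can3 above 0.5 N)).
It fails at once if another thing on the bench is shifted by more than 4 cm (distance of any of solder_reel, white_reel, red_card, green_card, pliers, tweezers, screwdriver from where it was at the start of the episode above 0.04 m).
Of can0, can1, can2, can3 only 3 to 4 are there at a start; the rules pass over those that are not, and their reading is None.
At some moment in a run one of can0, can1, can2, can3 may be knocked a few centimetres aside while the robot is not near it.
Once in a run the grip may slacken for a moment while it holds something.
It also fails if it takes over 208 s, if anything falls off the work surface, if the arm or the gripper's body presses on something with over 40 N, if the wrist force passes 120 N, or if a joint passes its speed limit or range.

### The arm

A 7-joint arm with a two-finger parallel gripper is mounted at the origin on the work surface. World frame = base frame: x ahead of the robot, y to its left, z up, the work surface at z = 0. Lengths are in m, angles in rad, forces in N, time in s.
With the tool pointing down it reaches from about 0.425 to 0.875 m from the base axis. Payload 8.4 kg.
Tool frame: the origin (TCP) lies between the finger pads; the fingertips stand bot.tip_extent ahead of it and the grasp point (between the pads) lies 11 mm behind it (bot.tip_extent is the distance from the TCP to the fingertips, in m); z points along the fingers, x is the direction in which the jaws open and shut, and the axes are right-handed (so a half turn about z gives the same grasp; the last joint's range is limited). The gripper opens to 85 mm and grips with 20 to 120 N. Pads are 22 mm wide; open, the fingers measure 114 mm over their backs; the gripper's body (76 mm by 85 mm) begins 54 mm behind the grasp point. The pads swing forward as they close: fully open they stand 13 mm farther back than shut.
Start: joints at [1.039, 0.333, 0.04, 1.465, -0.013, 1.343, -0.059], TCP at [0.273, -0.59, 0.239] pointing down, gripper open.
Joint ranges: [-2.58, 2.58], [-0.38, 2.09], [-1.3, 1.39], [0.25, 2.4], [-1.5, 4.64], [0.08, 2.09], [-2.65, 2.65]. Speed limits (rad/s): [2.22, 2.22, 2.79, 2.79, 3.14, 3.14, 3.14].

### API

Orientations are given as a 3x3 rotation matrix whose columns are the frame's x, y, z axes.
In Python, from workcell import sensors, grab_frame, hand_in, bot gives the robot as it stands. The module is installed in compiled form; this text tells all that it offers.
- The arm moves only by the tool servo_tool, never from a script. Its argument "deltas" is one flat list of numbers, 5 for each row, row after row: the shift along the world's x, y, z in mm, then the turn about the world's z in rad, then the closure in counts, from 0 (fully open) to 255 (shut). A call has 1 to 8 rows; each row shifts and turns the commanded pose from where the row before left it; what a row does not reach is not made up. A row lasts 1/8 s, in which the tool goes at most 62.5 mm and 10.7 degrees, less where a joint would pass 70% of its speed; a pose out of reach is approached as far as the arm can. A call with a gripper value outside its range is refused whole. The fingers move at their own pace and stop on an object; "grip_force" is the grip in N (left out, the last holds). Time passes only in rows, so rows that do not move let the fingers close. It gives the time, the measured TCP pose, the force and the opening at its end, in the units of the state.
- sensors.sense(): the state, without advancing time (a new reading comes with each control period).
- grab_frame(name): name is "scene" or "top" or "wrist"; returns a dict with "color" (400x640x3 uint8, red, green, blue), "fx", "fy", "cx", "cy" (pixels), "origin" and "rotation" of the camera in the world. Camera axes: x right, y up, looking along -z (the intrinsics and any distortion apply to the point x, -y, -z); pixel columns grow to the right and rows downward; lengths in m; the calibration is good to about 2 mm. A picture is of the moment at which its call begins. There is no depth.
- hand_in(): hands the job in, once; it reports no verdict.
The state is a dict: "time_s": time; "qpos": joint angles; "joint_velocities": joint speeds; "joint_efforts": joint torques, N m; "tcp_pos": TCP position; "tool_rot": TCP orientation; "wrist_force": force on the tool from outside, world axes, zero at the start; "wrist_torque": the same for the moment, N m; "gripper_width": finger opening in m.
Only numpy, scipy, OpenCV 4.12 (cv2) and the standard library are available. Lean on these libraries where they do the work, as an engineer would, in place of code of your own. Each camera call takes 0.05 s, during which the arm holds its last target.

## Working session

There is one attempt and no reset: what is moved stays moved. The work goes in short steps, Python scripts to look and compute and a tool call to move; the robot and the scene stay as the last step left them, time stands still between calls to the robot, and variables do not carry over. Pictures are saved under pics/ and viewed, and the job is handed in when it is done.

Besides the shell and the picture viewer there is one more tool, called after "Request:" as name(argument=value, ...) on one line, values as JSON. servo_tool: Moves the arm, as the interface text tells. Its arguments: {"type":"object","properties":{"deltas":{"type":"array","items":{"type":"number"}},"grip_force":{"type":"number"}},"required":["deltas"]}

```bash
ls; mkdir -p pics; python3 - <<'E'
from workcell import sensors, grab_frame, bot
import cv2
s=sensors.sense()
for k,v in s.items(): print(k,v)
print(bot.tip_extent)
for n in("scene","top","wrist"):
    f=grab_frame(n); cv2.imwrite(f"pics/a_{n}.png",f["color"][:,:,::-1]); print(n,{k:v for k,v in f.items() if k!="color"})
E
```

```text
pics
time_s 0.0
qpos [ 1.03877602  0.33388793  0.03985252  1.46629815 -0.01339953  1.34330495
 -0.05848731]
joint_velocities [-2.48146248e-04 -6.39355416e-04 -2.42470705e-03  3.22825803e-05
 -9.96289769e-04  3.06579904e-04  1.57709251e-03]
joint_efforts [-7.76476263e-04 -6.58561563e+01  1.36576284e+00 -4.05568528e+01
  1.69475359e-02  1.23568653e-02 -1.40181064e-05]
tcp_pos [ 0.27242468 -0.58965212  0.23842266]
tool_rot [[ 4.19445988e-01 -9.07779962e-01 -7.77331499e-04]
 [-9.07778832e-01 -4.19446696e-01  1.43573812e-03]
 [-1.62938343e-03  1.03430485e-04 -9.99998667e-01]]
wrist_force [0.61805831 0.90073845 0.2086412 ]
wrist_torque [ 0.02005945 -0.00163991 -0.0240116 ]
gripper_width 0.08555040581547525
0.008
scene {'fx': 486.4514409237564, 'fy': 486.4514409237564, 'cx': 322.5787726609408, 'cy': 199.99880493782143, 'origin': array([ 1.41041298, -0.13568105,  1.39478651]), 'rotation': array([[ 0.21856898, -0.80988899,  0.54434128],
       [ 0.97578629,  0.1766576 , -0.12896977],
       [ 0.00828918,  0.55934955,  0.82889044]])}
top {'fx': 470.8586863057295, 'fy': 470.8586863057295, 'cx': 308.90612167817096, 'cy': 203.32721881197708, 'origin': array([0.47709545, 0.08386485, 1.39530039]), 'rotation': array([[ 1.97882171e-02,  9.98863198e-01, -4.33674731e-02],
       [-9.99804147e-01,  1.97829364e-02, -5.50975388e-04],
       [ 3.07586925e-04,  4.33698823e-02,  9.99059037e-01]])}
wrist {'fx': 347.57605189725194, 'fy': 347.57605189725194, 'cx': 316.8340605030232, 'cy': 204.19246895624764, 'origin': array([ 0.335311  , -0.56168018,  0.37269804]), 'rotation': array([[ 0.41963886,  0.87344631,  0.24697119],
       [-0.90769054,  0.40412189,  0.11306361],
       [-0.00105147, -0.2716193 ,  0.9624042 ]])}
```

View pics/a_scene.png

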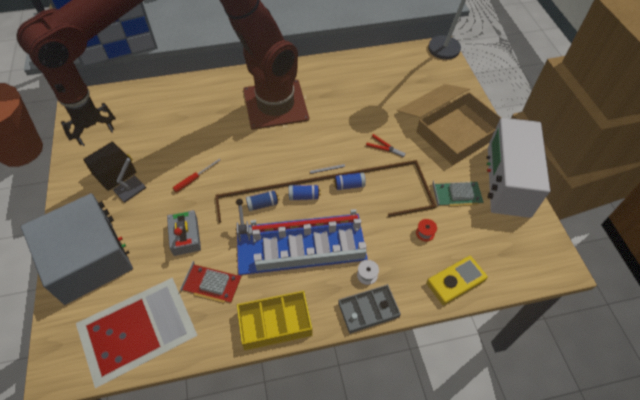

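View pics/a_top.png

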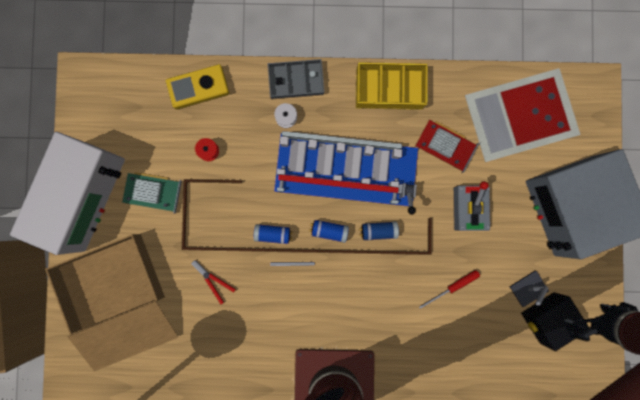

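```bash
cat > h.py <<'E'
import numpy as np, cv2
from workcell import sensors, grab_frame, bot
def cast(f,u,v,z):
    d=np.array([(u-f["cx"])/f["fx"],-(v-f["cy"])/f["fy"],-1.0]); d=f["rotation"]@d
    t=(z-f["origin"][2])/d[2]; return f["origin"]+t*d
def proj(f,p):
    c=f["rotation"].T@(np.asarray(p,float)-f["origin"]); return np.array([f["cx"]+f["fx"]*c[0]/-c[2], f["cy"]-f["fy"]*c[1]/-c[2]])
E
python3 - <<'E'
import cv2
i=cv2.imread("pics/a_top.png"); cv2.imwrite("pics/b1.png",cv2.resize(i[120:260,160:320],None,fx=5,fy=4.2*5/4.2*.8,interpolation=cv2.INTER_CUBIC)) 
c=i[110:255,240:500]; cv2.imwrite("pics/b1.png",cv2.resize(c,None,fx=3,fy=3,interpolation=cv2.INTER_CUBIC))
i=cv2.imread("pics/a_scene.png"); c=i[165:275,150:380]; cv2.imwrite("pics/b2.png",cv2.resize(c,None,fx=3.4,fy=3.4,interpolation=cv2.INTER_CUBIC))
E
```

```text
(no output)
```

View pics/b1.png

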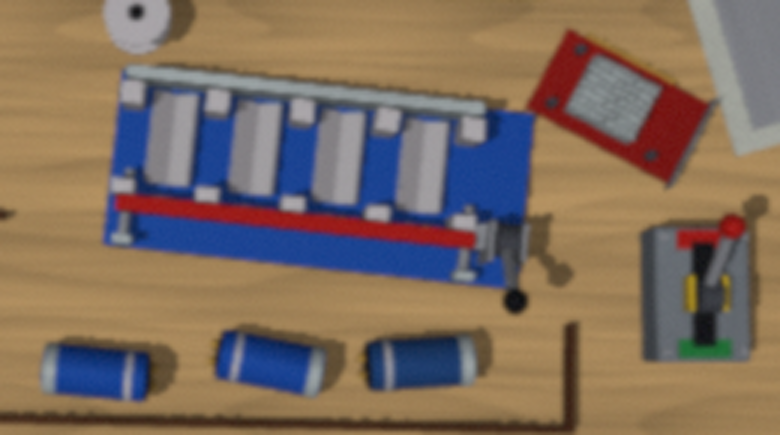

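View pics/b2.png

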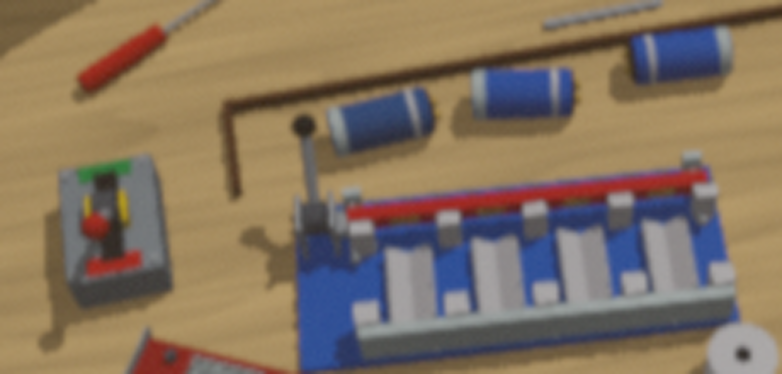

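```bash
cat >> h.py <<'E'
def hsv(f): return cv2.cvtColor(cv2.cvtColor(f["color"],cv2.COLOR_RGB2BGR),cv2.COLOR_BGR2HSV)
def blobs(m,amin=15):
    n,l,st,c=cv2.connectedComponentsWithStats(m.astype(np.uint8)); return [(st[i],c[i],l==i) for i in range(1,n) if st[i][4]>=amin]
def axes3(f):pass
E
python3 - <<'E'
from h import *
for n in("top","scene"):
    f=grab_frame(n);h=hsv(f)
    m=(h[...,0]>105)&(h[...,0]<130)&(h[...,1]>120)&(h[...,2]>40)
    print(n,"blue")
    for s,c,k in blobs(m,60):
        pts=np.argwhere(k)[:,::-1].astype(np.float32); r=cv2.minAreaRect(pts)
        z=0.012 if s[4]>1500 else 0.025
        print(s,c.round(1),"rect",np.round(r[0],1),np.round(r[1],1),round(r[2],1)); 
        if s[4]>800 : print([cast(f,*b,.012)[:2].round(4) for b in cv2.boxPoints(r)])
    m=((h[...,0]<8)|(h[...,0]>172))&(h[...,1]>150)&(h[...,2]>70)
    print("red")
    for s,c,k in blobs(m,15): print(s,c.round(1))
E
```

```text
top blue
[ 278  139  140   46 2124] [357.  165.1] rect [347.  162.2] [138.   38.6] 3.9
[array([0.6135, 0.1806]), array([0.728 , 0.1755]), array([ 0.7083, -0.232 ]), array([ 0.594 , -0.2255])]
[ 283  182  110   21 1163] [337.4 192. ] rect [337.3 192. ] [109.5  10.8] 6.3
[array([0.5708, 0.1637]), array([0.6027, 0.1608]), array([ 0.5733, -0.1604]), array([ 0.5415, -0.1572])]
[397 194  11  11  87] [402.3 199.9] rect [402. 199.] [10. 10.] 90.0
[312 221   7  15  63] [315.  227.7] rect [314.8 227.9] [ 4.3 14.7] 11.3
[320 222  24  19 338] [331.2 230.9] rect [331.1 230.9] [22.2 15.1] 11.3
[371 223  22  16 312] [381.8 230.3] rect [381.8 230.2] [14.7 21. ] 86.2
[259 225  23  18 339] [269.7 233.5] rect [269.7 233.5] [22.1 15.4] 5.2
[363 225   5  14  62] [365.  231.5] rect [365.  231.5] [13.  4.] 90.0
[284 228   6  15  69] [286.2 235.1] rect [286.2 235. ] [ 4.7 14.4] 7.1
red
[ 502   78   67   66 2772] [534.1 111. ]
[416 120  60  50 881] [446.8 146.6]
[195 138  24  23 417] [206.6 149.1]
[279 175 119  18 598] [338. 183.]
[466 182  23  11 122] [477.2 187.3]
[538 215   5   5  17] [539.9 216.8]
[448 2
[... 513 characters left out ...]
.3 198. ] rect [260.2 198.2] [ 6.3 16.7] 76.0
[329 223  23  28 196] [337.  234.1] rect [337.8 233.8] [13.4 32.5] 45.0
[303 226  25  28 211] [312.4 236.4] rect [313.  236.1] [14.9 34.4] 48.4
[261 228  42  29 304] [282.1 237.6] rect [282.7 242.8] [25.6 41.4] 83.9
[354 229   9  19 101] [357.6 237.2] rect [358.  238.1] [17.1  8.2] 78.7
[238 235  26  39 660] [247.9 253.9] rect [250.5 254. ] [38. 25.] 90.0
red
[367 135  23  16 121] [379.7 143.9]
[173 173  25  18 154] [185.2 181.8]
[252 216 106  15 389] [304.7 222.5]
[416 219  21  22 286] [426.4 228.7]
[174 228   8   7  40] [177.8 231.2]
[176 239  15   7  55] [182.8 242.2]
[183 265  58  37 673] [209.7 283.9]
[  87  300   72   75 2931] [122.9 336.4]
```

```bash
python3 - <<'E'
from h import *
f=grab_frame("top");h=hsv(f)
m=((h[...,0]>105)&(h[...,0]<130)&(h[...,1]>120)&(h[...,2]>40))
def edge(pts,name):
    P=np.array([cast(f,u,v,.012)[:2] for u,v in pts]); vx,vy,x0,y0=cv2.fitLine(P.astype(np.float32),cv2.DIST_HUBER,0,.001,.001).ravel()
    r=(P-[x0,y0])@np.array([-vy,vx]); print(name,len(P),"dir",np.degrees(np.arctan2(vy,vx)).round(2),"pt",x0.round(4),y0.round(4),"rms",r.std().round(4)); return np.array([x0,y0]),np.array([vx,vy])
# front edge : lowest blue pixel in rows 170..215
fr=[(u,np.flatnonzero(m[150:215,u]).max()+150+.5) for u in range(286,388)]
F=edge(fr,"front")
rt=[(np.flatnonzero(m[v,380:425]).max()+380+.5,v) for v in range(152,172)]
R=edge(rt,"right")
lf=[(np.flatnonzero(m[v,265:300]).min()+265-.5,v) for v in list(range(142,166))+list(range(182,188))]
L=edge(lf,"left")
fa=[(u,np.flatnonzero(m[120:170,u]).min()+120-.5) for u in range(403,415)]
A=edge(fa,"far")
# ball of isolator and lever
E
```

```text
front 102 dir 84.92 pt 0.5564 0.0038 rms 0.0008
right 20 dir -3.25 pt 0.6655 -0.2287 rms 0.0008
left 30 dir -5.53 pt 0.6554 0.1794 rms 0.0087
far 12 dir 84.27 pt 0.7096 -0.2061 rms 0.0007
```

```bash
python3 - <<'E'
from h import *
f=grab_frame("top");h=hsv(f); g=grab_frame("scene"); hg=hsv(g)
o=np.array([.6397,.0023]);ex=np.array([.9961,-.0886]);ey=np.array([.0886,.9961])
# white cradles
m=(h[...,1]<60)&(h[...,2]>90); m[:135]=0; m[200:]=0; m[:,:275]=0; m[:,425:]=0
for s,c,k in blobs(m,20):
    p=cast(f,*c,.024)[:2]-o; print("white",s,c.round(1),"bed",(p@ex).round(4),(p@ey).round(4))
# red/green patches of isolator
for nm,ff,hh,box in(("top",f,h,(440,175,520,245)),("scene",g,hg,(160,200,210,260))):
    x0,y0,x1,y1=box
    for col,mm in(("red",((hh[...,0]<8)|(hh[...,0]>172))&(hh[...,1]>150)&(hh[...,2]>60)),("green",(hh[...,0]>40)&(hh[...,0]<85)&(hh[...,1]>120)&(hh[...,2]>50)),("black",(hh[...,2]<35))):
        q=np.zeros_like(mm);q[y0:y1,x0:x1]=mm[y0:y1,x0:x1]
        for s,c,k in blobs(q,10): print(nm,col,s,c.round(1),cast(ff,*c,.052)[:2].round(4))
    cv2.imwrite(f"pics/iso_{nm}.png",cv2.resize(cv2.cvtColor(ff["color"][y0:y1,x0:x1],cv2.COLOR_RGB2BGR),None,fx=8,fy=8,interpolation=cv2.INTER_CUBIC))
E
```

```text
white [ 279  135  124   23 1040] [345. 143.] bed 0.0775 -0.0132
white [288 140  18  32 457] [297.  155.8] bed 0.0246 0.1227
white [316 143  18  32 455] [324.8 159. ] bed 0.0242 0.0407
white [344 146  18  32 453] [352.6 161.9] bed 0.0246 -0.0412
white [372 149  18  32 452] [380.5 164.9] bed 0.0246 -0.1231
white [275 165  10  15  60] [279.4 171.1] bed -0.0255 0.1689
white [305 172   8   5  38] [308.5 174.1] bed -0.0251 0.0833
white [333 175   9   6  44] [337.4 177.4] bed -0.0255 -0.0016
white [361 178   9   6  44] [365.4 180.5] bed -0.0257 -0.0841
white [389 179  17  18 122] [398.5 186.5] bed -0.0327 -0.1818
white [278 181   6  12  48] [280.7 187.2] bed -0.0722 0.1599
white [414 185   3  13  29] [414.8 190.3] bed -0.0387 -0.2302
white [393 193   3   7  20] [394.  196.1] bed -0.0621 -0.1718
top red [466 182  23  11 122] [477.2 187.3] [ 0.5909 -0.3957]
top green [467 223  16   6  75] [474.4 226.1] [ 0.4797 -0.3883]
top black [472 192   5  11  40] [473.6 195.8] [ 0.5661 -0.3857]
top black [472 214   6  10  53] [474.4 218.9] [ 0.5002 -0.388 ]
scene red [175 228   7   7  37] [177.9 231.2] [ 0.5475 -0.4028]
scene red [176 239  15   7  54] [182.9 242.1] [ 0.5908 -0.3897]
scene green [180 213   8   3  11] [184.  213.9] [ 0.4857 -0.3798]
```

View pics/iso_top.png

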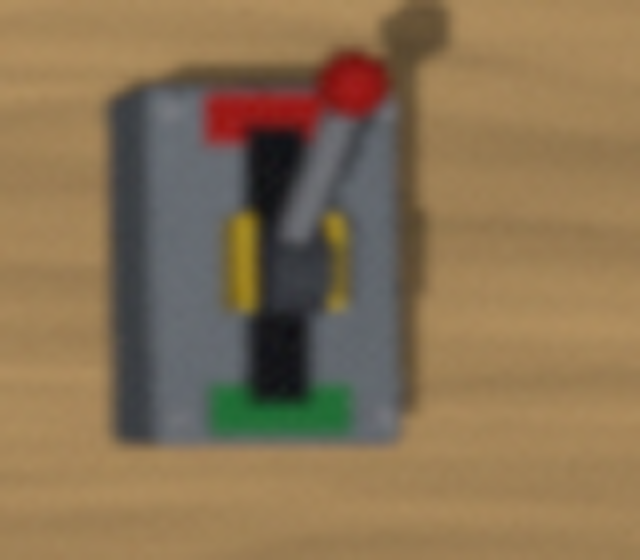

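View pics/iso_scene.png

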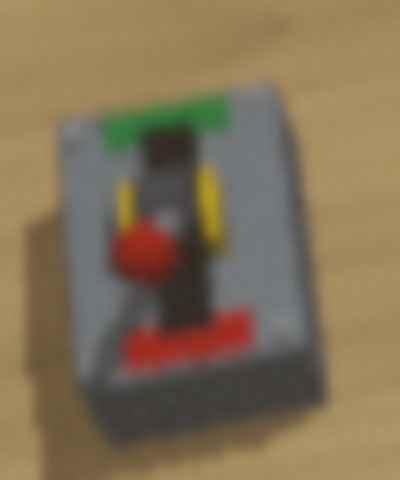

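```bash
cat >> h.py <<'E'
def ray(f,u,v):
    d=f["rotation"]@np.array([(u-f["cx"])/f["fx"],-(v-f["cy"])/f["fy"],-1.0]); return f["origin"],d/np.linalg.norm(d)
def tri(f,a,g,b):
    o1,d1=ray(f,*a);o2,d2=ray(g,*b)
    A=np.stack([d1,-d2],1);t=np.linalg.lstsq(A,o2-o1,rcond=None)[0]
    p,q=o1+t[0]*d1,o2+t[1]*d2; return (p+q)/2,np.linalg.norm(p-q)
E
python3 - <<'E'
from h import *
f=grab_frame("top"); g=grab_frame("scene")
print(tri(f,(484,185.4),g,(177.9,231.2)))
print("lever",tri(f,(240+515/3,110+300/3),g,(150+304/3.4,165+125/3.4)))
s=sensors.sense();print(np.degrees(np.arctan2(s["tool_rot"][1,0],s["tool_rot"][0,0])))
E
```

```text
(array([ 0.59068443, -0.38973089,  0.11960769]), np.float64(0.000596214640899943))
lever (array([ 0.52010803, -0.19512244,  0.11454629]), np.float64(0.00046916952242948733))
-65.20235566918748
```

Request:
servo_tool(deltas=[30,50,0,0.163,0,30,50,0,0.163,0,30,50,0,0.163,0,30,50,0,0.163,0,50,0,0,0.163,0,50,0,0,0.163,0,50,0,0,0.163,0,50,2,0,0,0])

```text
time_s: 1.5
tcp_pos: [0.5939, -0.3884, 0.2393]
tool_rot: [[1.0, 0.005, 0.0], [0.005, -1.0, -0.0], [0.0, 0.0, -1.0]]
wrist_force: [-0.2, 0.1, 1.0]
gripper_width: 0.0853
```

Request:
servo_tool(deltas=[0,0,-40,0,0,0,0,-40,0,0,0,0,-34,0,0,0,0,0,0,0])

```text
time_s: 2.0
tcp_pos: [0.5909, -0.3872, 0.1222]
tool_rot: [[1.0, 0.003, -0.005], [0.003, -1.0, 0.003], [-0.005, -0.003, -1.0]]
wrist_force: [0.2, -0.0, 1.3]
gripper_width: 0.0854
```

Request:
servo_tool(deltas=[-20,0,0,0,0,-15,0,0,0,0,-15,0,0,0,0,-15,0,0,0,0,-15,0,0,0,0,-15,0,0,0,0,-15,0,0,0,0,0,0,0,0,0])

```text
time_s: 3.0
tcp_pos: [0.5014, -0.3911, 0.1486]
tool_rot: [[0.999, 0.008, 0.042], [0.009, -1.0, -0.02], [0.042, 0.02, -0.999]]
wrist_force: [7.7, 15.3, 93.9]
gripper_width: 0.0858
```

Request:
servo_tool(deltas=[0,0,30,0,0])

```text
time_s: 3.12
tcp_pos: [0.4869, -0.3886, 0.1629]
tool_rot: [[1.0, 0.005, 0.011], [0.005, -1.0, -0.007], [0.011, 0.007, -1.0]]
wrist_force: [-1.2, 0.0, -2.1]
gripper_width: 0.0852
```

```bash
python3 - <<'E'
from h import *
s=sensors.sense();print(s["tcp_pos"],s["wrist_force"],s["qpos"])
for n in("scene","wrist"):
    f=grab_frame(n); cv2.imwrite(f"pics/c_{n}.png",f["color"][:,:,::-1] if n=="wrist" else cv2.resize(f["color"][130:300,100:320,::-1],None,fx=3.5,fy=3.5))
E
```

```text
[ 0.48691765 -0.38861646  0.16291765] [-1.16556134  0.0448596  -2.07498444] [ 0.8187883   0.33530971 -0.26736991  1.62972251  0.09426426  1.17669899
  0.53575869]
```

View pics/c_scene.png

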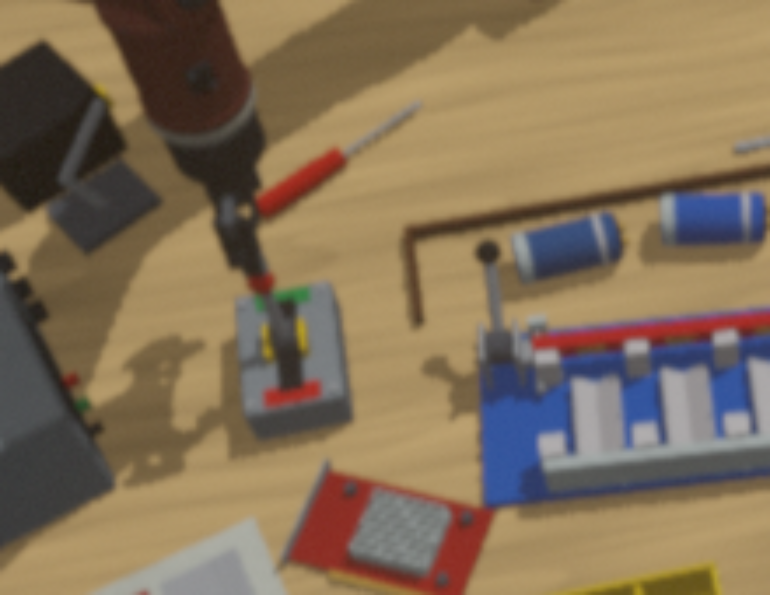

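View pics/c_wrist.png

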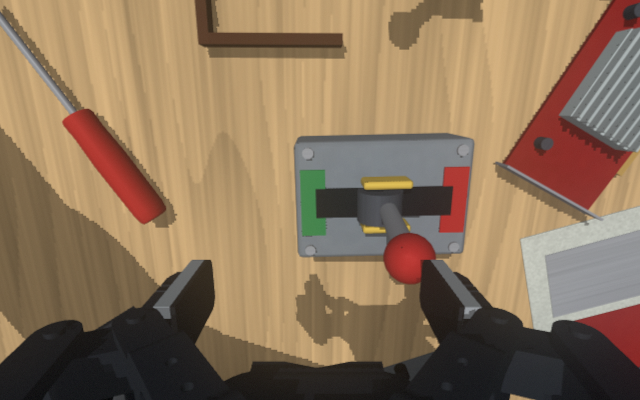

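Request:
servo_tool(deltas=[0,0,40,0,0,0,0,0,0,0])

```text
time_s: 3.48
tcp_pos: [0.4837, -0.3891, 0.199]
tool_rot: [[1.0, 0.003, 0.004], [0.003, -1.0, -0.004], [0.004, 0.004, -1.0]]
wrist_force: [0.9, -1.4, 0.1]
gripper_width: 0.0854
```

```bash
python3 - <<'E'
from h import *
s=sensors.sense();print(s["tcp_pos"],s["wrist_force"])
for n in("scene","wrist"):
    f=grab_frame(n); cv2.imwrite(f"pics/d_{n}.png",f["color"][:,:,::-1] if n=="wrist" else cv2.resize(f["color"][130:300,100:320,::-1],None,fx=3.5,fy=3.5))
E
```

```text
[ 0.48368829 -0.38913922  0.19898591] [ 0.8510008  -1.36549533  0.06412564]
```

View pics/d_wrist.png

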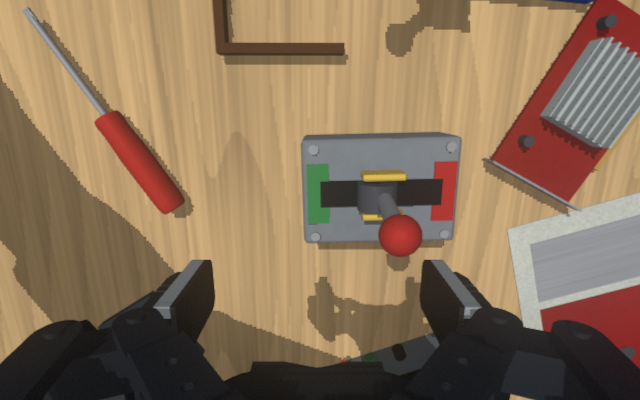

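```bash
python3 - <<'E'
from h import *
f=grab_frame("wrist");h=hsv(f)
m=((h[...,0]<8)|(h[...,0]>172))&(h[...,1]>150)&(h[...,2]>60)
for s,c,k in blobs(m,400): print(s,c,cast(f,*c,.15)[:2],cast(f,*c,.052)[:2])
m=(h[...,0]>40)&(h[...,0]<85)&(h[...,1]>120)
for s,c,k in blobs(m,400): print(s,c,cast(f,*c,.052)[:2])
print(cast(f,440,190,.052), f["origin"])
E
```

```text
[ 493    0  147  202 8543] [564.81200983 112.8902025 ] [ 0.60673495 -0.3231265 ] [ 0.67446647 -0.32480974]
[  95  112   90  103 3199] [139.97749297 162.43201   ] [ 0.390742   -0.34864291] [ 0.34074184 -0.36423443]
[ 433  163   26   59 1033] [446.73475315 191.3446273 ] [ 0.55183939 -0.36367012] [ 0.58964889 -0.38745255]
[ 381  216   43   43 1420] [401.83309859 236.9528169 ] [ 0.52974038 -0.38964555] [ 0.55550433 -0.42758645]
[ 543  288   97   81 3226] [606.52603844 317.9566026 ] [ 0.65468629 -0.44060933] [ 0.74855473 -0.50632914]
[ 0.58399703 -0.38633166  0.052     ] [ 0.48247333 -0.3200384   0.32979281]
```

Request:
servo_tool(deltas=[32,0,0,0,0,0,0,-40,0,0,0,0,-43,0,0,0,0,0,0,0])

```text
time_s: 4.12
tcp_pos: [0.5119, -0.3864, 0.1078]
tool_rot: [[1.0, 0.003, -0.007], [0.003, -1.0, 0.005], [-0.007, -0.005, -1.0]]
wrist_force: [0.2, -0.0, 1.8]
gripper_width: 0.0856
```

Request:
servo_tool(deltas=[-15,0,0,0,0,-15,0,0,0,0,-15,0,0,0,0,0,0,0,0,0])

```text
time_s: 4.62
tcp_pos: [0.4681, -0.389, 0.1133]
tool_rot: [[1.0, 0.001, 0.0], [0.001, -1.0, -0.001], [0.0, 0.001, -1.0]]
wrist_force: [0.3, -0.0, 0.5]
gripper_width: 0.0854
```

Request:
servo_tool(deltas=[0,0,45,0,0,0,0,45,0,0,0,0,0,0,0])

```text
time_s: 5.0
tcp_pos: [0.4717, -0.3891, 0.2069]
tool_rot: [[1.0, 0.003, 0.006], [0.003, -1.0, -0.005], [0.006, 0.005, -1.0]]
wrist_force: [0.2, -0.1, 0.4]
gripper_width: 0.0851
```

```bash
python3 - <<'E'
from h import *
s=sensors.sense();print(s["tcp_pos"],s["wrist_force"])
f=grab_frame("wrist"); cv2.imwrite(f"pics/e_wrist.png",f["color"][:,:,::-1]);h=hsv(f)
m=((h[...,0]<8)|(h[...,0]>172))&(h[...,1]>150)&(h[...,2]>60)
for s,c,k in blobs(m,400): print(s,c,cast(f,*c,.128)[:2],cast(f,*c,.052)[:2])
E
```

```text
[ 0.47173698 -0.38910622  0.20694469] [ 0.22209064 -0.11935401  0.44945521]
[ 498    0  142  197 7913] [566.6009099 110.0890939] [ 0.62060723 -0.32314956] [ 0.67403471 -0.32415448]
[ 113  110   85  100 2958] [155.34077079 159.05273834] [ 0.37355663 -0.35293041] [ 0.33874967 -0.3645716 ]
[440 159  25  57 942] [453.09660297 186.03078556] [ 0.55824274 -0.36948769] [ 0.58939667 -0.38704233]
[308 201  36  36 998] [325.76052104 218.38877756] [ 0.47833627 -0.3910372 ] [ 0.4809515  -0.41628829]
[ 545  280   95   89 3860] [604.32150259 313.32849741] [ 0.6753405  -0.46117128] [ 0.74831605 -0.51147084]
```

View pics/e_wrist.png

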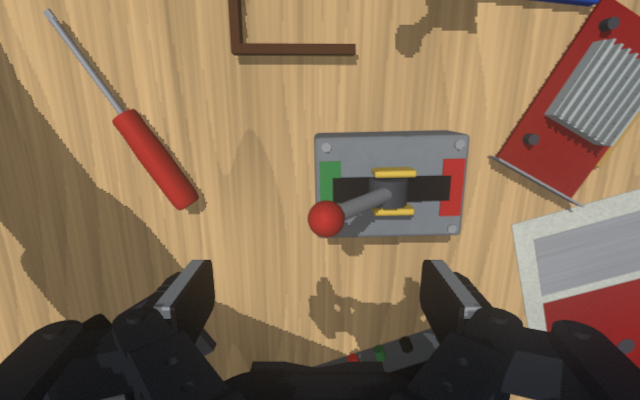

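Request:
servo_tool(deltas=[14,48,0,0,0,14,48,0,0,0,14,48,0,0,0,14,48,0,0,0,0,0,-40,0,0,0,0,-40,0,0,0,0,-20,0,0,0,0,0,0,0])

```text
time_s: 6.05
tcp_pos: [0.5239, -0.1953, 0.0998]
tool_rot: [[1.0, 0.003, -0.004], [0.003, -1.0, 0.002], [-0.004, -0.002, -1.0]]
wrist_force: [0.1, 0.2, -0.5]
gripper_width: 0.0857
```

Request:
servo_tool(deltas=[15,-1,0,0,0,20,-2,0,0,0,20,-2,0,0,0,20,-2,0,0,0,20,-2,0,0,0,20,-1,0,0,0,15,-1,0,0,0])

```text
time_s: 6.92
tcp_pos: [0.658, -0.2071, 0.1036]
tool_rot: [[1.0, 0.003, 0.002], [0.003, -1.0, -0.0], [0.002, 0.0, -1.0]]
wrist_force: [0.4, 0.6, 0.3]
gripper_width: 0.0852
```

Request:
servo_tool(deltas=[0,0,45,0,0,0,0,50,0,0,-50,30,0,0,0,-50,30,0,0,0,0,0,0,0,0])

```text
time_s: 7.55
tcp_pos: [0.5536, -0.1445, 0.1985]
tool_rot: [[1.0, 0.006, -0.0], [0.006, -1.0, -0.001], [-0.0, 0.001, -1.0]]
wrist_force: [0.5, -0.2, 0.1]
gripper_width: 0.085
```

```bash
python3 - <<'E'
from h import *
s=sensors.sense();print(s["tcp_pos"],s["wrist_force"])
f=grab_frame("wrist"); cv2.imwrite(f"pics/f_wrist.png",f["color"][:,:,::-1])
E
```

```text
[ 0.55362765 -0.14454014  0.19848409] [ 0.496165   -0.17877664  0.05344442]
```

View pics/f_wrist.png

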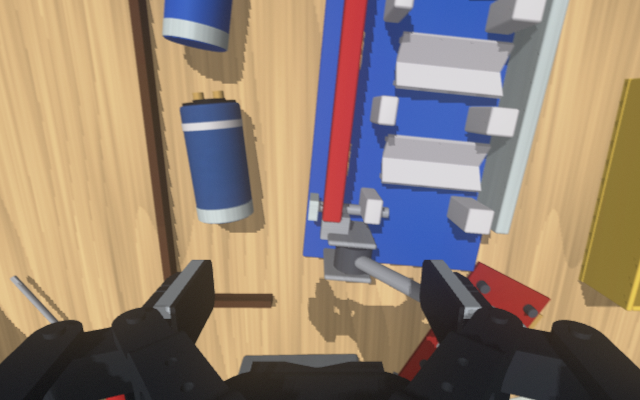

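Request:
servo_tool(deltas=[-35,0,30,0,0,-35,0,30,0,0,0,0,20,0,0,0,0,0,0,0])

```text
time_s: 8.1
tcp_pos: [0.4878, -0.1479, 0.2802]
tool_rot: [[1.0, 0.002, 0.005], [0.002, -1.0, -0.002], [0.005, 0.002, -1.0]]
wrist_force: [0.6, -0.6, -0.0]
gripper_width: 0.0852
```

```bash
python3 - <<'E'
from h import *
s=sensors.sense();print(s["tcp_pos"],s["wrist_force"])
f=grab_frame("wrist"); cv2.imwrite(f"pics/g_wrist.png",f["color"][:,:,::-1])
f=grab_frame("top"); cv2.imwrite(f"pics/g_top.png",cv2.resize(f["color"][110:260,240:500,::-1],None,fx=3,fy=3,interpolation=cv2.INTER_CUBIC))
E
```

```text
[ 0.48784381 -0.14793638  0.28015713] [ 0.59067292 -0.55701078 -0.0357412 ]
```

View pics/g_wrist.png

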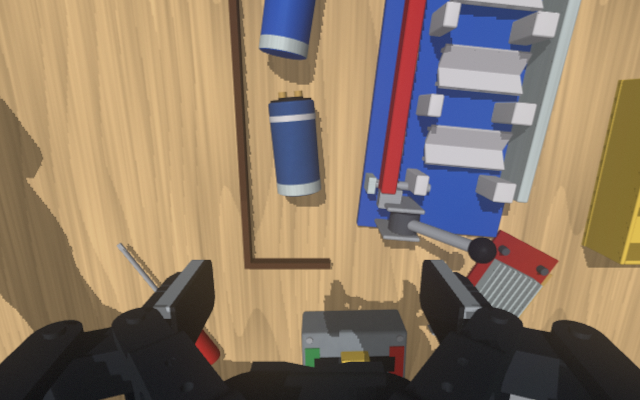

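View pics/g_top.png

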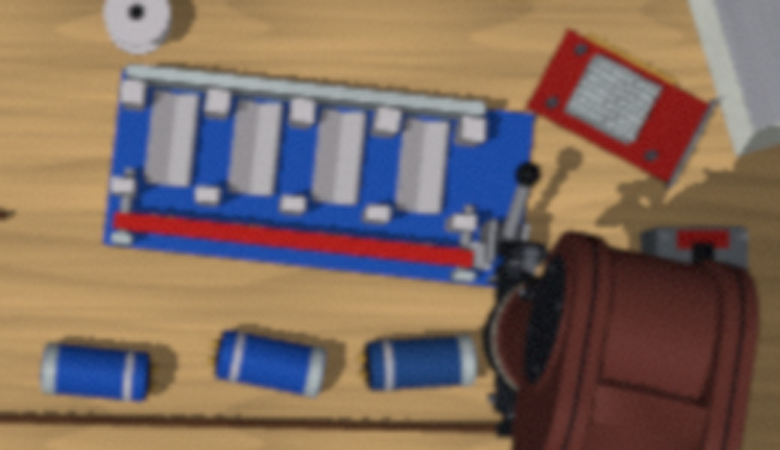

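```bash
cat >> h.py <<'E'
def cans(f,amin=800,zt=.05):
    """long blue segments: axis ends on ridge plane z=zt, centre line on axis plane"""
    h=hsv(f); m=(h[...,0]>103)&(h[...,0]<130)&(h[...,1]>100)&(h[...,2]>25)
    out=[]
    for s,c,k in blobs(m,amin):
        pts=np.argwhere(k)[:,::-1].astype(np.float32); r=cv2.minAreaRect(pts); b=cv2.boxPoints(r)
        out.append((s,c,r,b))
    return out
E
python3 - <<'E'
from h import *
f=grab_frame("wrist"); print(f["origin"])
for s,c,r,b in cans(f):
    if s[1]==0 : print("cut",s); continue
    e=[(b[i]+b[(i+1)%4])/2 for i in range(4)]; l=[np.linalg.norm(b[i]-b[(i+1)%4]) for i in range(4)]
    i=int(np.argmin(l[:2])); A,B=e[i],e[i+2]
    print(s,c.round(1),r,"short-edge mids",A,B)
    for z in(.025,.05): print(z,cast(f,*A,z)[:2].round(4),cast(f,*B,z)[:2].round(4))
    p,q=cast(f,*A,.025),cast(f,*B,.025);print("yaw",np.degrees(np.arctan2(*(p-q)[[1,0]])))
# line scan along axis of can C
img=f["color"]; 
for v in range(85,205,3): print(v,img[v,int(292+ (v-105)*(297-292)/85)],end=" ")
E
```

```text
[ 0.4866569  -0.07923303  0.41165151]
cut [ 263    0   54   43 1834]
cut [ 360    0   48  229 3916]
cut [  401     0   138   239 12519]
[ 273  122   42   64 2250] [294.2 152.9] ((294.55523681640625, 153.66207885742188), (62.6993408203125, 38.03483200073242), 85.2363510131836) short-edge mids [291.95178 122.4207 ] [297.1587  184.90346]
0.025 [ 0.4602 -0.0964] [ 0.465  -0.1657]
0.05 [ 0.4619 -0.0953] [ 0.4664 -0.1601]
yaw 93.95994664087515
85 [199 167 122] 88 [199 167 122] 91 [199 167 122] 94 [198 165 121] 97 [176 148 109] 100 [58 54 48] 103 [ 69  93 144] 106 [ 67  88 134] 109 [ 69  89 136] 112 [ 67  88 135] 115 [ 87 105 144] 118 [214 210 211] 121 [202 200 205] 124 [ 66  87 135] 127 [ 67  88 138] 130 [ 66  88 136] 133 [ 67  87 134] 136 [ 68  88 136] 139 [ 68  89 136] 142 [ 66  87 135] 145 [ 66  88 135] 148 [ 66  87 133] 151 [ 67  89 135] 154 [ 64  84 131] 157 [ 68  89 135] 160 [ 67  88 134] 163 [ 67  87 133] 166 [ 65  86 131] 169 [ 66  86 131] 172 [ 68  86 132] 175 [ 67  85 131] 178 [ 67  87 130] 181 [ 67  87 131] 184 [ 68  87 132] 187 [197 205 204] 190 [195 203 201] 193 [196 204 202] 196 [178 188 190] 199 [120 101  75] 202 [122 102  75]
```

```bash
python3 - <<'E'
from h import *
f=grab_frame("wrist")
for u,v in((290.2,99),(290.4,101.5),(298,195.5),(298.2,197)): print(v,cast(f,u,v,.05).round(4),cast(f,u,v,.025).round(4))
E
```

```text
99 [ 0.4599 -0.0723  0.05  ] [ 0.458  -0.0719  0.025 ]
101.5 [ 0.46   -0.0747  0.05  ] [ 0.4582 -0.0744  0.025 ]
195.5 [ 0.4665 -0.1713  0.05  ] [ 0.4651 -0.1777  0.025 ]
197 [ 0.4667 -0.173   0.05  ] [ 0.4653 -0.1795  0.025 ]
```

Request:
servo_tool(deltas=[-13,13,-50,0.035,50,-13,12,-50,0.035,50,0,0,-50,0,50,0,0,0,0,50,0,0,0,0,50])

```text
time_s: 8.93
tcp_pos: [0.4606, -0.1222, 0.1287]
tool_rot: [[0.997, 0.073, 0.001], [0.073, -0.997, 0.0], [0.001, -0.0, -1.0]]
wrist_force: [-0.0, 0.2, 0.4]
gripper_width: 0.0685
```

Request:
servo_tool(deltas=[0,0,-50,0,50,0,0,-40,0,50,0,0,-18,0,50,0,0,0,0,50,0,0,0,0,140,0,0,0,0,140,0,0,0,0,140,0,0,0,0,140], grip_force=60)

```text
time_s: 9.93
tcp_pos: [0.4616, -0.1225, 0.0218]
tool_rot: [[0.997, 0.073, 0.004], [0.073, -0.997, -0.001], [0.004, 0.002, -1.0]]
wrist_force: [-0.4, 0.4, 7.0]
gripper_width: 0.0484
```

Request:
servo_tool(deltas=[0,0,30,0,140,0,0,40,0,140,0,0,40,0,140,0,0,0,0,140])

```text
time_s: 10.42
tcp_pos: [0.4621, -0.1226, 0.1336]
tool_rot: [[0.997, 0.073, 0.007], [0.073, -0.997, -0.003], [0.007, 0.003, -1.0]]
wrist_force: [-0.7, -0.4, -2.8]
gripper_width: 0.0479
```

```bash
python3 - <<'E'
from h import *
s=sensors.sense();print(s["tcp_pos"],s["wrist_force"],s["gripper_width"])
f=grab_frame("wrist"); cv2.imwrite(f"pics/i_wrist.png",f["color"][:,:,::-1])
E
```

```text
[ 0.46209396 -0.12259615  0.13362296] [-0.7457005 -0.3713559 -2.8099367] 0.04785472994913104
```

View pics/i_wrist.png

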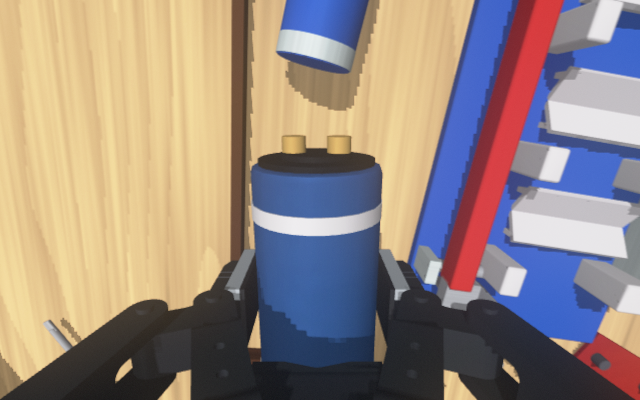

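Request:
servo_tool(deltas=[24,10,0,0.176,140,24,10,0,0.176,140,24,10,0,0.176,140,24,10,0,0.176,140,24,10,0,0.176,140,24,11,0,0.176,140,24,11,0,0.176,140,21,11,0,0.176,140])

```text
time_s: 11.48
tcp_pos: [0.6487, -0.0387, 0.1279]
tool_rot: [[0.084, 0.996, -0.002], [0.996, -0.084, 0.0], [0.0, -0.002, -1.0]]
wrist_force: [-0.1, 0.4, -2.0]
gripper_width: 0.0481
```

Request:
servo_tool(deltas=[0,0,0,0,140,0,0,0,0,140])

```text
time_s: 11.72
tcp_pos: [0.6476, -0.0394, 0.1283]
tool_rot: [[0.092, 0.996, -0.002], [0.996, -0.092, -0.0], [-0.0, -0.002, -1.0]]
wrist_force: [0.3, -0.3, -1.6]
gripper_width: 0.0482
```

```bash
python3 - <<'E'
from h import *
s=sensors.sense();print(s["tcp_pos"],s["wrist_force"],s["gripper_width"],s["qpos"], np.degrees(np.arctan2(s["tool_rot"][1,0],s["tool_rot"][0,0])))
f=grab_frame("wrist"); cv2.imwrite(f"pics/j_wrist.png",f["color"][:,:,::-1])
E
```

```text
[ 0.6476423  -0.03943292  0.12827497] [ 0.27253403 -0.27640253 -1.57505099] 0.04821152827946653 [ 0.47145496  0.48705078 -0.63743755  1.56914642  0.30470825  1.18873417
  1.25306173] 84.7065938395608
```

View pics/j_wrist.png

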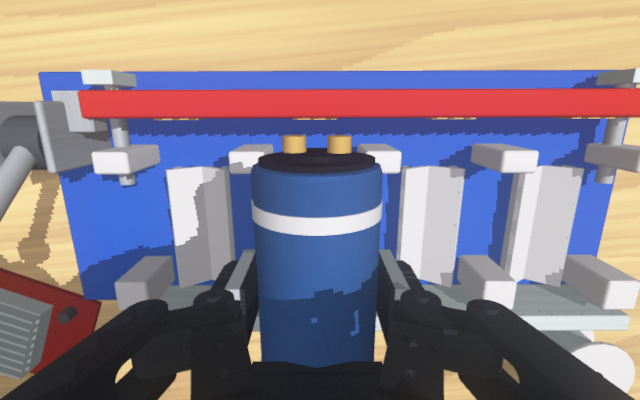

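Request:
servo_tool(deltas=[3,0,-40,0,140,0,0,-30,0,140,0,0,-10,0,140,0,0,-5,0,140,0,0,0,0,140])

```text
time_s: 12.4
tcp_pos: [0.652, -0.0392, 0.0453]
tool_rot: [[0.09, 0.996, 0.001], [0.996, -0.09, -0.0], [-0.0, 0.001, -1.0]]
wrist_force: [0.7, -0.1, -2.9]
gripper_width: 0.0482
```

Request:
servo_tool(deltas=[0,0,-3,0,140,0,0,0,0,140])

```text
time_s: 12.65
tcp_pos: [0.6525, -0.0392, 0.0428]
tool_rot: [[0.09, 0.996, 0.002], [0.996, -0.09, -0.001], [-0.0, 0.002, -1.0]]
wrist_force: [-1.7, -0.1, 4.6]
gripper_width: 0.048
```

Contact. Release and rise.

Request:
servo_tool(deltas=[0,0,0,0,110,0,0,0,0,80,0,0,0,0,70,0,0,0,0,70,0,0,40,0,70,0,0,50,0,70,0,0,20,0,70,0,0,0,0,70])

```text
time_s: 13.65
tcp_pos: [0.6523, -0.039, 0.1526]
tool_rot: [[0.09, 0.996, 0.002], [0.996, -0.09, -0.0], [-0.0, 0.003, -1.0]]
wrist_force: [0.2, -1.1, -0.3]
gripper_width: 0.0618
```

```bash
python3 - <<'E'
from h import *
s=sensors.sense();print(s["tcp_pos"],s["wrist_force"],s["gripper_width"])
f=grab_frame("wrist"); cv2.imwrite(f"pics/k_wrist.png",f["color"][:,:,::-1])
E
```

```text
[ 0.65234881 -0.03902129  0.15261014] [ 0.17846706 -1.05303619 -0.31238624] 0.06184906309617124
```

View pics/k_wrist.png

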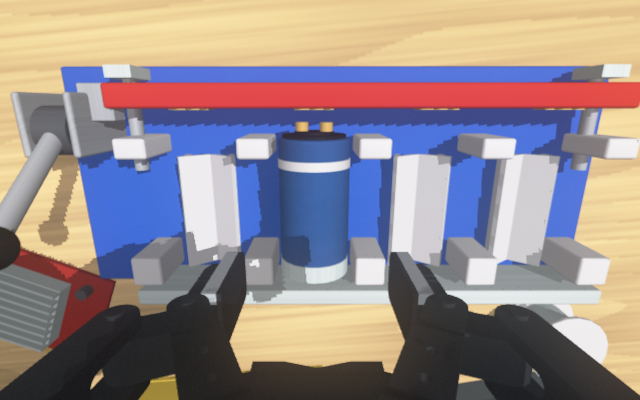

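Request:
servo_tool(deltas=[-20,-3,15,-0.18,50,-20,-3,15,-0.18,50,-20,-3,15,-0.18,50,-20,-3,15,-0.18,50,-20,-3,15,-0.18,50,-20,-3,15,-0.18,50,-20,-4,15,-0.18,50,-20,-4,0,-0.18,50])

```text
time_s: 14.7
tcp_pos: [0.4908, -0.0654, 0.2556]
tool_rot: [[0.999, 0.035, -0.001], [0.035, -0.999, 0.0], [-0.001, -0.0, -1.0]]
wrist_force: [0.5, -1.0, -0.4]
gripper_width: 0.0686
```

Request:
servo_tool(deltas=[-20,-4,0,-0.18,50,0,0,0,-0.04,50,0,0,0,0,50])

```text
time_s: 15.08
tcp_pos: [0.4708, -0.0693, 0.2548]
tool_rot: [[0.984, -0.178, -0.002], [-0.178, -0.984, 0.0], [-0.002, 0.0, -1.0]]
wrist_force: [-0.7, -0.3, -0.1]
gripper_width: 0.0687
```

```bash
python3 - <<'E'
from h import *
s=sensors.sense();print(s["tcp_pos"],s["wrist_force"],s["gripper_width"],s["qpos"], np.degrees(np.arctan2(s["tool_rot"][1,0],s["tool_rot"][0,0])))
f=grab_frame("wrist"); cv2.imwrite(f"pics/l_wrist.png",f["color"][:,:,::-1]); print(f["origin"])
np.savez("l.npz",**f)
E
```

```text
[ 0.47084444 -0.06930232  0.25484309] [-0.66067869 -0.2821581  -0.05499072] 0.06869363099278084 [ 0.53821953 -0.00549225 -0.478339    1.82528148 -0.00282966  1.32353586
 -0.11856215] -10.264405332459834
[ 0.48373873 -0.00229562  0.38903116]
```

View pics/l_wrist.png

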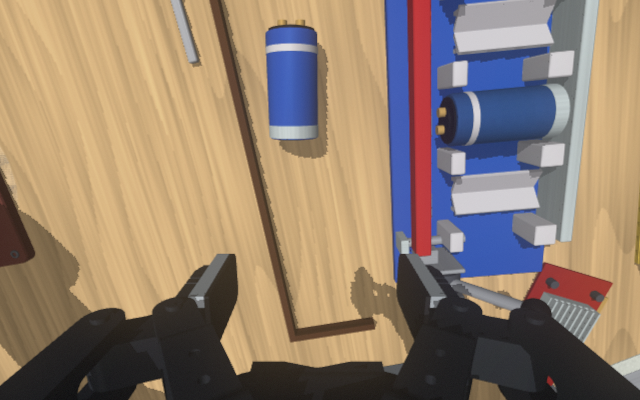

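```bash
cat >> h.py <<'E'
def report(f,need=None,amin=600):
    for s,c,r,b in cans(f,amin):
        e=[(b[i]+b[(i+1)%4])/2 for i in range(4)]; l=[np.linalg.norm(b[i]-b[(i+1)%4]) for i in range(4)]
        i=int(np.argmin(l[:2])); A,B=e[i],e[i+2]
        if s[4]>6000: continue
        d=(B-A)/np.linalg.norm(B-A); P=[]
        img=f["color"].astype(int)
        p,q=cast(f,*A,.025),cast(f,*B,.025)
        print(s,"rect len",max(l),min(l),"A",A.round(1),cast(f,*A,.05)[:2].round(4),"B",B.round(1),cast(f,*B,.05)[:2].round(4),"axis A->B deg",np.degrees(np.arctan2(*(q-p)[[1,0]])).round(1))
        L=np.linalg.norm(B-A); prev=None
        for t in np.arange(-45,L+45,1.5):
            u,v=A+d*t
            if 0<=int(round(v))<400 and 0<=int(round(u))<640:
                x=img[int(round(v)),int(round(u))]
                if prev is not None and abs(x-prev).sum()>70: print("  t",t,(round(u,1),round(v,1)),x,"z50",cast(f,u,v,.05)[:2].round(4),"z25",cast(f,u,v,.025)[:2].round(4))
                prev=x
E
python3 - <<'E'
from h import *
f=dict(np.load("l.npz")); report(f,amin=1500)
E
```

```text
[ 385    0   26  282 4803] rect len 281.20648 21.30208 A [ 3.953e+02 -3.000e-01] [0.566  0.0732] B [404.1 280.7] [ 0.5435 -0.1977] axis A->B deg -94.7
  t 234.0 (np.float64(402.6), np.float64(233.6)) [126 130 129] z50 [ 0.548  -0.1434] z25 [ 0.5527 -0.1538]
  t 241.5 (np.float64(402.9), np.float64(241.1)) [186 193 192] z50 [ 0.5473 -0.1517] z25 [ 0.552  -0.1628]
  t 253.5 (np.float64(403.3), np.float64(253.1)) [169 175 174] z50 [ 0.5462 -0.1653] z25 [ 0.5508 -0.1773]
  t 255.0 (np.float64(403.3), np.float64(254.6)) [56 48 45] z50 [ 0.546 -0.167] z25 [ 0.5506 -0.1792]
[ 267   51   49   75 3486] rect len 74.0 48.0 A [291.  51.] [0.4686 0.0489] B [291. 125.] [ 0.4557 -0.0149] axis A->B deg -101.4
  t -27.0 (np.float64(291.0), np.float64(24.0)) [137 117  90] z50 [0.473  0.0705] z25 [0.4722 0.0759]
  t -25.5 (np.float64(291.0), np.float64(25.5)) [66 63 72] z50 [0.4727 0.0694] z25 [0.4719 0.0747]
  t -24.0 (np.float64(291.0), np.float64(27.0)) [ 67  80 130] z50 [0.4725 0.0682] z25 [0.4717 0.0734]
  t -22.5 (np.float64(291.0), np.float64(28.5)) [ 74 101 184] z50 [0.4723 0.067 ] z25 [0.4714 0.0721]
  t -7.5 (np.float64(291.0), np.float64(43.5)) [218 214 217] z50 [0.4698 0.055 ] z25 [0.4688 0.0592]
  t 0.0 (np.float64(291.0), np.float64(51.0)) [ 74 101 180] z50 [0.4686 0.0489] z25 [0.4675 0.0527]
  t 75.0 (np.float64(291.0), np.float64(126.0)) [155 171 198] z50 [ 0.4555 -0.0158] z25 [ 0.4535 -0.0168]
  t 76.5 (np.float64(291.0), np.float64(127.5)) [199 207 207] z50 [ 0.4553 -0.0172] z25 [ 0.4532 -0.0183]
  t 88.5 (np.float64(291.0), np.float64(139.5)) [105  94  85] z50 [ 0.453  -0.0283] z25 [ 0.4508 -0.0302]
  t 105.0 (np.float64(291.0), np.float64(156.0)) [210 178 129] z50 [ 0.4499 -0.0439] z25 [ 0.4474 -0.047 ]
```

Request:
servo_tool(deltas=[-5,45,-50,-0.02,50,-4,44,-50,0,50,0,0,-25,0,50,0,0,0,0,50,0,0,0,0,50])

```text
time_s: 15.75
tcp_pos: [0.4638, 0.0135, 0.1389]
tool_rot: [[0.98, -0.198, 0.001], [-0.198, -0.98, 0.0], [0.0, -0.0, -1.0]]
wrist_force: [0.7, -0.4, 0.6]
gripper_width: 0.0687
```

Request:
servo_tool(deltas=[-2,7,-40,0,50,0,0,-45,0,50,0,0,-31,0,50,0,0,0,0,50,0,0,0,0,140,0,0,0,0,140,0,0,0,0,140,0,0,0,0,140])

```text
time_s: 16.75
tcp_pos: [0.4629, 0.0207, 0.0244]
tool_rot: [[0.98, -0.198, 0.004], [-0.198, -0.98, -0.001], [0.004, -0.0, -1.0]]
wrist_force: [-1.1, -0.2, 6.4]
gripper_width: 0.0479
```

Request:
servo_tool(deltas=[0,0,30,0,140,0,0,40,0,140,0,0,40,0,140,0,0,0,0,140])

```text
time_s: 17.25
tcp_pos: [0.4638, 0.0209, 0.1364]
tool_rot: [[0.98, -0.198, 0.008], [-0.198, -0.98, -0.001], [0.008, -0.0, -1.0]]
wrist_force: [0.8, -0.4, -2.7]
gripper_width: 0.0478
```

```bash
python3 - <<'E'
from h import *
s=sensors.sense();print(s["tcp_pos"],s["wrist_force"],s["gripper_width"])
f=grab_frame("wrist"); cv2.imwrite(f"pics/m_wrist.png",f["color"][:,:,::-1]); print(f["origin"])
E
```

```text
[0.4637557  0.02094641 0.13635946] [ 0.78281144 -0.37953714 -2.67703074] 0.04782528311952629
[0.47665497 0.08790518 0.27058211]
```

View pics/m_wrist.png

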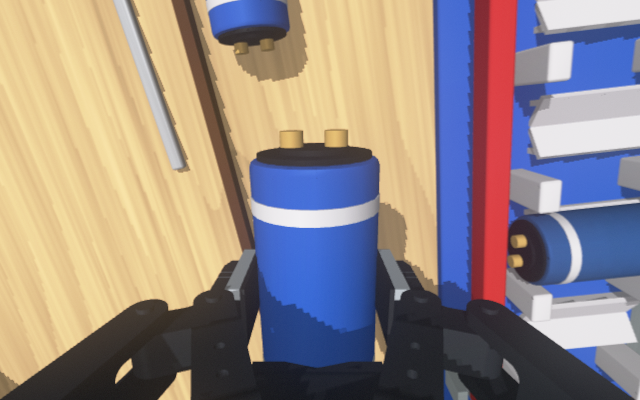

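Request:
servo_tool(deltas=[20,2,0,0.17,140,20,2,0,0.17,140,20,2,0,0.17,140,20,2,0,0.17,140,20,2,0,0.17,140,20,2,0,0.17,140,20,2,0,0.17,140,20,2,0,0.17,140])

```text
time_s: 18.3
tcp_pos: [0.6211, 0.0368, 0.1309]
tool_rot: [[0.393, 0.919, -0.002], [0.919, -0.393, -0.0], [-0.001, -0.002, -1.0]]
wrist_force: [-0.4, -0.6, -1.5]
gripper_width: 0.0477
```

Request:
servo_tool(deltas=[17,2,0,0.17,140,17,3,0,0.15,140,0,0,0,0,140,0,0,0,0,140])

```text
time_s: 18.8
tcp_pos: [0.6543, 0.0418, 0.1313]
tool_rot: [[0.093, 0.996, -0.002], [0.996, -0.093, -0.0], [-0.0, -0.002, -1.0]]
wrist_force: [-1.1, 0.4, -2.4]
gripper_width: 0.0478
```

```bash
python3 - <<'E'
from h import *
s=sensors.sense();print(s["tcp_pos"],s["wrist_force"],s["gripper_width"], np.degrees(np.arctan2(s["tool_rot"][1,0],s["tool_rot"][0,0])))
f=grab_frame("wrist"); cv2.imwrite(f"pics/n_wrist.png",f["color"][:,:,::-1]); print(f["origin"])
E
```

```text
[0.65426105 0.04179121 0.13131557] [-1.05683776  0.37078188 -2.35231488] 0.04781696096214243 84.69154722163034
[0.58627577 0.04753372 0.26563046]
```

View pics/n_wrist.png

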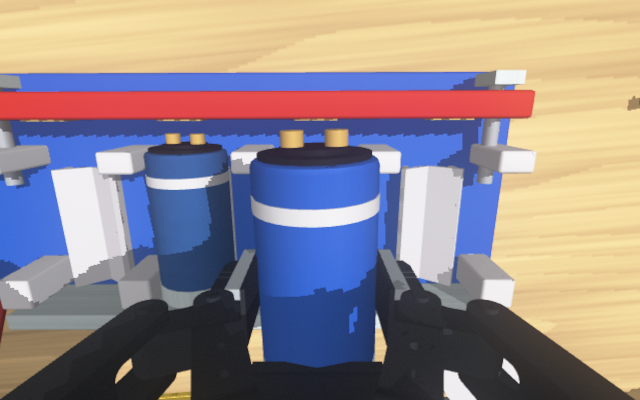

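Request:
servo_tool(deltas=[3,0,-40,0,140,0,0,-30,0,140,0,0,-12,0,140,0,0,-4,0,140,0,0,0,0,140])

```text
time_s: 19.48
tcp_pos: [0.6587, 0.042, 0.0472]
tool_rot: [[0.09, 0.996, 0.001], [0.996, -0.09, 0.0], [0.0, 0.001, -1.0]]
wrist_force: [-0.2, -0.8, -2.5]
gripper_width: 0.0478
```

Request:
servo_tool(deltas=[0,0,-3,0,140,0,0,0,0,140])

```text
time_s: 19.73
tcp_pos: [0.6592, 0.0419, 0.045]
tool_rot: [[0.09, 0.996, 0.002], [0.996, -0.09, -0.0], [-0.0, 0.002, -1.0]]
wrist_force: [-2.5, -0.8, 5.5]
gripper_width: 0.0482
```

Request:
servo_tool(deltas=[0,0,0,0,110,0,0,0,0,80,0,0,0,0,70,0,0,0,0,70,0,0,40,0,70,0,0,50,0,70,0,0,20,0,70,0,0,0,0,70])

```text
time_s: 20.72
tcp_pos: [0.6589, 0.042, 0.1544]
tool_rot: [[0.09, 0.996, 0.002], [0.996, -0.09, -0.0], [0.0, 0.002, -1.0]]
wrist_force: [0.2, -0.2, -0.6]
gripper_width: 0.0617
```

```bash
python3 - <<'E'
from h import *
s=sensors.sense();print(s["tcp_pos"],s["wrist_force"],s["gripper_width"])
f=grab_frame("wrist"); cv2.imwrite(f"pics/o_wrist.png",f["color"][:,:,::-1])
E
```

```text
[0.6589281  0.04197012 0.15444137] [ 0.19949377 -0.1679707  -0.61209946] 0.0617113010392412
```

View pics/o_wrist.png

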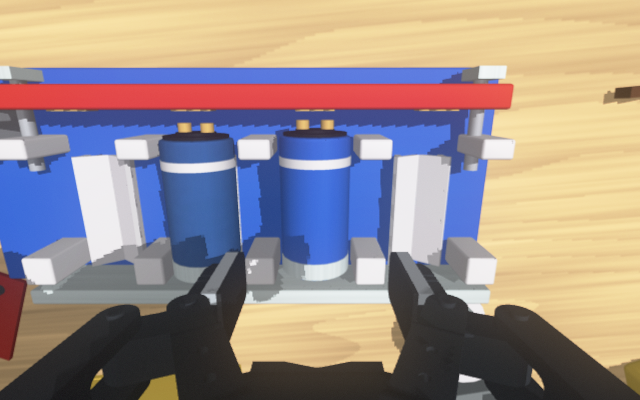

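Request:
servo_tool(deltas=[-20,3,12,-0.175,50,-20,3,12,-0.175,50,-20,4,12,-0.175,50,-20,4,12,-0.175,50,-20,4,12,-0.175,50,-20,4,12,-0.175,50,-22,4,12,-0.175,50,-22,4,12,-0.175,50])

```text
time_s: 21.78
tcp_pos: [0.4928, 0.0715, 0.2476]
tool_rot: [[0.997, 0.075, -0.003], [0.075, -0.997, 0.0], [-0.003, -0.0, -1.0]]
wrist_force: [0.4, -0.8, 0.5]
gripper_width: 0.0692
```

Request:
servo_tool(deltas=[-23,4,0,-0.17,50,0,4,0,0,50,0,0,0,0,50])

```text
time_s: 22.15
tcp_pos: [0.4713, 0.0797, 0.2482]
tool_rot: [[0.996, -0.086, -0.001], [-0.086, -0.996, 0.0], [-0.001, 0.0, -1.0]]
wrist_force: [0.3, 0.2, 0.5]
gripper_width: 0.0688
```

```bash
python3 - <<'E'
from h import *
s=sensors.sense();print(s["tcp_pos"],s["wrist_force"],s["gripper_width"],s["qpos"], np.degrees(np.arctan2(s["tool_rot"][1,0],s["tool_rot"][0,0])))
f=grab_frame("wrist"); cv2.imwrite(f"pics/p_wrist.png",f["color"][:,:,::-1]); print(f["origin"])
np.savez("p.npz",**f); report(f,amin=1500)
E
```

```text
[0.47132117 0.07973098 0.24824757] [0.3344345  0.1653365  0.50754308] 0.06876309654363263 [ 0.40792444  0.01134868 -0.66379627  1.82454279  0.00692985  1.30925323
 -0.34396073] -4.945803026482612
[0.47771289 0.14764015 0.38242313]
[ 258   16   52   80 3895] rect len 79.0 51.0 A [283.5  16. ] [0.4552 0.2245] B [283.5  95. ] [0.4479 0.1599] axis A->B deg -96.4
  t 0.0 (np.float64(283.5), np.float64(16.0)) [ 69 100 182] z50 [0.4552 0.2245] z25 [0.4535 0.2303]
  t 79.5 (np.float64(283.5), np.float64(95.5)) [166 175 203] z50 [0.4479 0.1594] z25 [0.4456 0.1603]
  t 81.0 (np.float64(283.5), np.float64(97.0)) [218 215 218] z50 [0.4477 0.1581] z25 [0.4455 0.1589]
  t 87.0 (np.float64(283.5), np.float64(103.0)) [ 87 115 184] z50 [0.4471 0.1529] z25 [0.4448 0.1533]
  t 102.0 (np.float64(283.5), np.float64(118.0)) [59 58 73] z50 [0.4456 0.1396] z25 [0.4432 0.139 ]
  t 121.5 (np.float64(283.5), np.float64(137.5)) [200 167 122] z50 [0.4436 0.1219] z25 [0.4411 0.1199]
[ 389   57   86  317 4925] rect len 325.8429 61.043427 A [444.3  51. ] [0.5936 0.1845] B [373.1 369. ] [ 0.5168 -0.1473] axis A->B d
[... 2283 characters left out ...]
(280.5)) [112 127 160] z50 [ 0.6348 -0.0445] z25 [ 0.6466 -0.0589]
  t 66.0 (np.float64(479.0), np.float64(280.5)) [187 190 201] z50 [ 0.6332 -0.0443] z25 [ 0.6449 -0.0588]
  t 70.5 (np.float64(474.5), np.float64(280.5)) [187 187 196] z50 [ 0.6285 -0.0439] z25 [ 0.6398 -0.0583]
  t 72.0 (np.float64(473.0), np.float64(280.5)) [ 94 111 146] z50 [ 0.6269 -0.0438] z25 [ 0.6381 -0.0582]
  t 73.5 (np.float64(471.5), np.float64(280.5)) [ 54  84 137] z50 [ 0.6253 -0.0436] z25 [ 0.6364 -0.058 ]
  t 87.0 (np.float64(458.0), np.float64(280.5)) [40 45 62] z50 [ 0.6111 -0.0424] z25 [ 0.6211 -0.0567]
  t 111.0 (np.float64(434.0), np.float64(280.5)) [108 110 112] z50 [ 0.5857 -0.0403] z25 [ 0.5939 -0.0544]
```

View pics/p_wrist.png

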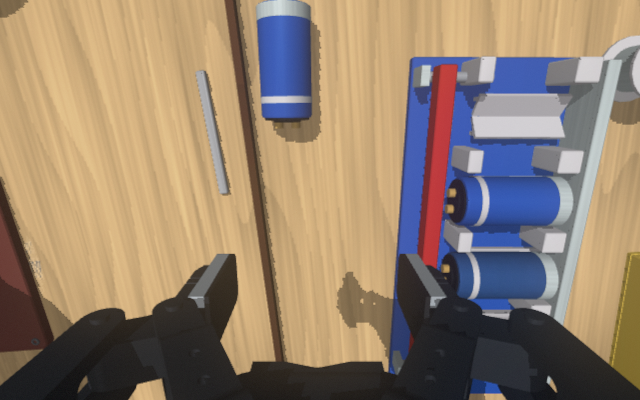

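Request:
servo_tool(deltas=[-6,30,-35,-0.025,70,-6,30,-35,0,70,-6,30,-30,0,70,-1,18,-18,0,70,0,0,0,0,70,0,0,0,0,70])

```text
time_s: 22.95
tcp_pos: [0.4529, 0.1872, 0.1314]
tool_rot: [[0.993, -0.114, -0.0], [-0.114, -0.993, 0.0], [-0.0, -0.0, -1.0]]
wrist_force: [0.4, -0.5, 0.3]
gripper_width: 0.0619
```

Request:
servo_tool(deltas=[0,1,-45,0,70,0,0,-40,0,70,0,0,-20,0,70,0,0,0,0,70,0,0,0,0,70])

```text
time_s: 23.58
tcp_pos: [0.4534, 0.1891, 0.0276]
tool_rot: [[0.993, -0.114, 0.002], [-0.114, -0.993, 0.001], [0.002, -0.001, -1.0]]
wrist_force: [-0.2, -0.3, 0.4]
gripper_width: 0.062
```

Request:
servo_tool(deltas=[0,0,-3,0,70,0,0,0,0,140,0,0,0,0,140,0,0,0,0,140,0,0,0,0,140])

```text
time_s: 24.2
tcp_pos: [0.4526, 0.1889, 0.0242]
tool_rot: [[0.994, -0.114, 0.001], [-0.114, -0.994, -0.0], [0.001, 0.0, -1.0]]
wrist_force: [-3.4, -1.6, 10.1]
gripper_width: 0.0479
```

Request:
servo_tool(deltas=[0,0,30,0,140,0,0,40,0,140,0,0,40,0,140,0,0,0,0,140])

```text
time_s: 24.7
tcp_pos: [0.4539, 0.1896, 0.1361]
tool_rot: [[0.993, -0.114, 0.005], [-0.114, -0.993, 0.001], [0.005, -0.001, -1.0]]
wrist_force: [-0.0, -0.9, -3.1]
gripper_width: 0.048
```

```bash
python3 - <<'E'
from h import *
s=sensors.sense();print(s["tcp_pos"],s["wrist_force"],s["gripper_width"])
f=grab_frame("wrist"); cv2.imwrite(f"pics/q_wrist.png",f["color"][:,:,::-1]); print(f["origin"])
E
```

```text
[0.4538988  0.18961539 0.13608857] [-0.04973377 -0.85018591 -3.08534064] 0.04801748390126877
[0.46133164 0.25723226 0.2704003 ]
```

View pics/q_wrist.png

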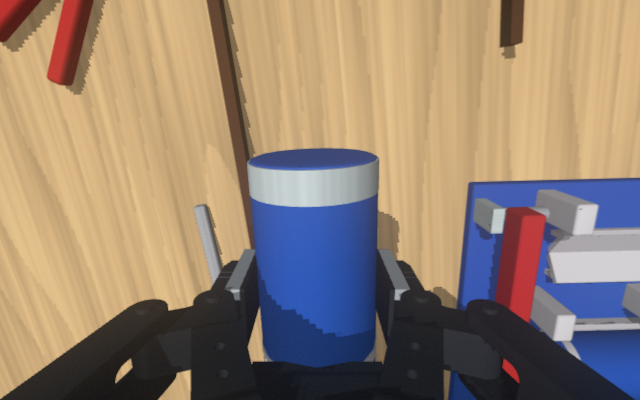

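Request:
servo_tool(deltas=[24,-7,0,-0.172,140,24,-7,0,-0.172,140,24,-7,0,-0.172,140,24,-7,0,-0.172,140,24,-7,0,-0.172,140,24,-8,0,-0.172,140,24,-8,0,-0.172,140,22,-8,0,-0.172,140])

```text
time_s: 25.75
tcp_pos: [0.642, 0.1292, 0.1308]
tool_rot: [[0.075, -0.997, -0.003], [-0.997, -0.075, -0.001], [0.001, 0.003, -1.0]]
wrist_force: [-0.4, -0.6, -2.2]
gripper_width: 0.0481
```

Request:
servo_tool(deltas=[22,-7,0,-0.17,140,0,0,0,0,140,0,0,0,0,140])

```text
time_s: 26.12
tcp_pos: [0.663, 0.1233, 0.1316]
tool_rot: [[-0.086, -0.996, -0.003], [-0.996, 0.086, -0.0], [0.0, 0.003, -1.0]]
wrist_force: [0.2, 1.0, -2.0]
gripper_width: 0.0478
```

```bash
python3 - <<'E'
from h import *
s=sensors.sense();print(s["tcp_pos"],s["wrist_force"],s["gripper_width"], np.degrees(np.arctan2(s["tool_rot"][1,0],s["tool_rot"][0,0])),s["qpos"])
f=grab_frame("wrist"); cv2.imwrite(f"pics/r_wrist.png",f["color"][:,:,::-1]); print(f["origin"])
E
```

```text
[0.66296011 0.12333822 0.131589  ] [ 0.15451067  0.96945078 -2.04500599] 0.04782096661391412 -94.93570631964427 [ 0.06260292  0.49100231 -0.42535946  1.50432945  0.21004659  1.19427823
 -2.05313816]
[0.73220065 0.11674864 0.26562585]
```

View pics/r_wrist.png

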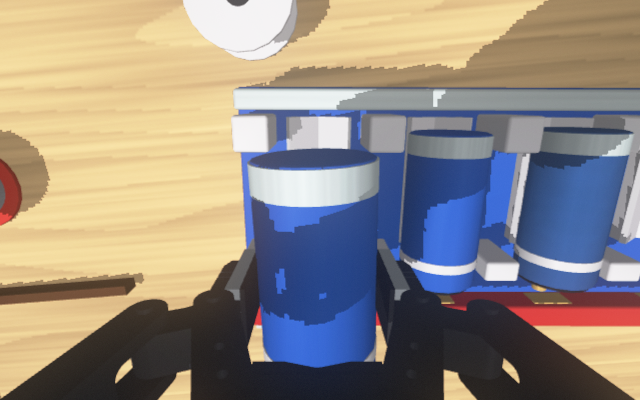

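Request:
servo_tool(deltas=[1,0,-40,0,140,0,0,-30,0,140,0,0,-12,0,140,0,0,-4,0,140,0,0,0,0,140])

```text
time_s: 26.8
tcp_pos: [0.6657, 0.1231, 0.0482]
tool_rot: [[-0.089, -0.996, 0.001], [-0.996, 0.089, 0.0], [-0.001, -0.001, -1.0]]
wrist_force: [-0.5, 0.2, -2.0]
gripper_width: 0.0483
```

Request:
servo_tool(deltas=[0,0,-3,0,140,0,0,0,0,140])

```text
time_s: 27.05
tcp_pos: [0.6658, 0.1228, 0.0449]
tool_rot: [[-0.089, -0.996, 0.001], [-0.996, 0.089, 0.0], [-0.0, -0.001, -1.0]]
wrist_force: [0.2, -0.5, -1.5]
gripper_width: 0.0481
```

Request:
servo_tool(deltas=[0,0,-2,0,140,0,0,0,0,140])

```text
time_s: 27.3
tcp_pos: [0.6658, 0.1228, 0.0443]
tool_rot: [[-0.09, -0.996, 0.002], [-0.996, 0.09, -0.0], [0.0, -0.002, -1.0]]
wrist_force: [-6.3, -1.5, 12.4]
gripper_width: 0.0482
```

Contact; release.

Request:
servo_tool(deltas=[0,0,0,0,110,0,0,0,0,80,0,0,0,0,70,0,0,0,0,70,0,0,40,0,70,0,0,50,0,70,0,0,40,0,70,0,0,0,0,70])

```text
time_s: 28.3
tcp_pos: [0.6671, 0.1236, 0.1763]
tool_rot: [[-0.089, -0.996, 0.006], [-0.996, 0.089, 0.001], [-0.002, -0.006, -1.0]]
wrist_force: [0.2, -0.9, -0.7]
gripper_width: 0.0624
```

```bash
python3 - <<'E'
from h import *
s=sensors.sense();print(s["tcp_pos"],s["wrist_force"],s["gripper_width"])
f=grab_frame("wrist"); cv2.imwrite(f"pics/s_wrist.png",f["color"][:,:,::-1])
f=grab_frame("scene"); cv2.imwrite(f"pics/s_scene.png",f["color"][:,:,::-1])
E
```

```text
[0.667125   0.12359977 0.17628296] [ 0.15972196 -0.88701663 -0.72245843] 0.06235745676730764
```

View pics/s_wrist.png

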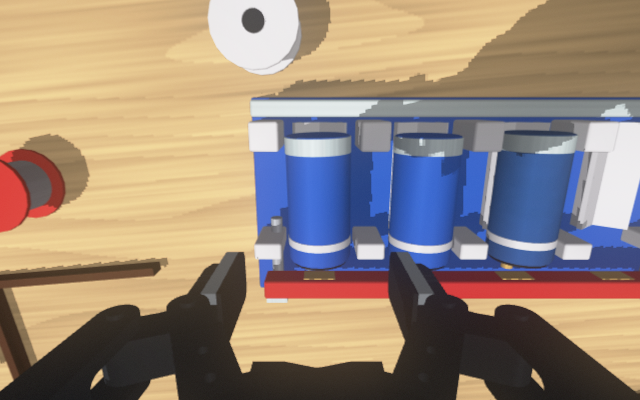

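View pics/s_scene.png

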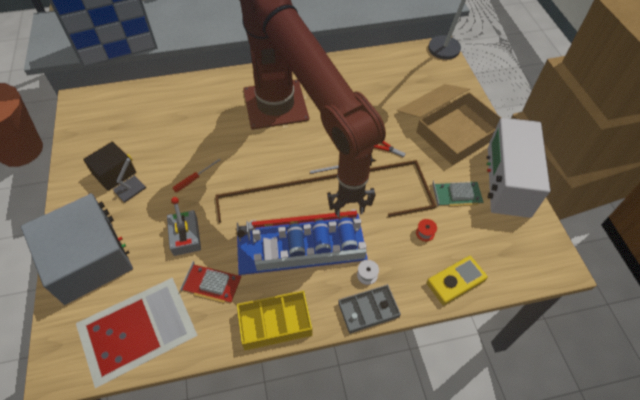

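Request:
servo_tool(deltas=[-3,-33,10,0.17,0,-3,-33,10,0.17,0,-3,-33,10,0.17,0,-3,-33,0,0.17,0,-3,-33,0,0.17,0,-3,-33,0,0.17,0,-3,-33,0,0.17,0,-3,-33,0,0.17,0])

```text
time_s: 29.4
tcp_pos: [0.6402, -0.1421, 0.2002]
tool_rot: [[0.957, -0.29, -0.003], [-0.29, -0.957, 0.001], [-0.003, 0.0, -1.0]]
wrist_force: [-0.4, -0.5, 0.1]
gripper_width: 0.0856
```

Request:
servo_tool(deltas=[-5,-33,0,0.17,0,-4,-30,0,0.04,0,0,0,0,0,0,0,0,0,0,0])

```text
time_s: 29.9
tcp_pos: [0.6319, -0.2032, 0.2009]
tool_rot: [[0.996, -0.09, -0.002], [-0.09, -0.996, 0.001], [-0.002, -0.001, -1.0]]
wrist_force: [0.2, 1.2, -0.1]
gripper_width: 0.0855
```

```bash
python3 - <<'E'
from h import *
s=sensors.sense();print(s["tcp_pos"],s["wrist_force"],s["gripper_width"],s["tool_rot"][:,0])
f=grab_frame("wrist"); cv2.imwrite(f"pics/t_wrist.png",f["color"][:,:,::-1])
E
```

```text
[ 0.63188961 -0.20320722  0.20091814] [ 0.1723906   1.15181331 -0.11945661] 0.08553310351754424 [ 0.99594576 -0.08993993 -0.00169118]
```

View pics/t_wrist.png

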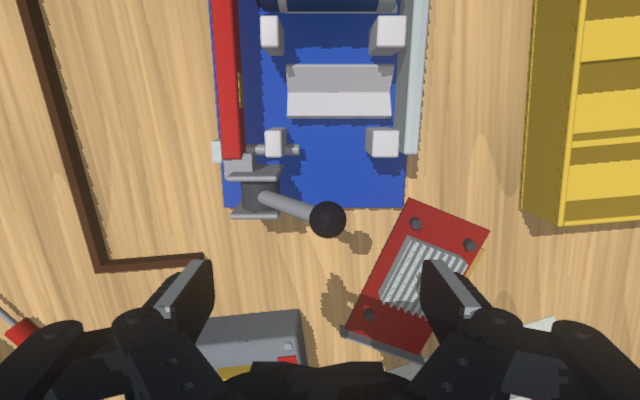

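Request:
servo_tool(deltas=[0,0,-40,0,0,0,0,-40,0,0,0,0,-16,0,0,0,0,0,0,0])

```text
time_s: 30.45
tcp_pos: [0.632, -0.2031, 0.1055]
tool_rot: [[0.996, -0.089, -0.002], [-0.089, -0.996, 0.001], [-0.002, -0.001, -1.0]]
wrist_force: [0.8, -1.8, 0.6]
gripper_width: 0.0854
```

Request:
servo_tool(deltas=[-20,2,0,0,0,-20,2,0,0,0,-20,2,0,0,0,-20,2,0,0,0,-20,1,0,0,0,-20,1,0,0,0])

```text
time_s: 31.2
tcp_pos: [0.5135, -0.1939, 0.1085]
tool_rot: [[0.996, -0.089, 0.004], [-0.089, -0.996, -0.001], [0.004, 0.001, -1.0]]
wrist_force: [0.7, 0.6, -0.7]
gripper_width: 0.085
```

Request:
servo_tool(deltas=[-8,1,0,0,0,-8,1,0,0,0,-6,0,0,0,0,0,0,0,0,0])

```text
time_s: 31.7
tcp_pos: [0.4943, -0.1922, 0.1086]
tool_rot: [[0.996, -0.089, 0.008], [-0.089, -0.996, -0.002], [0.009, 0.001, -1.0]]
wrist_force: [9.3, 0.3, 5.1]
gripper_width: 0.0856
```

Request:
servo_tool(deltas=[-4,0,0,0,0,0,0,0,0,0])

```text
time_s: 31.95
tcp_pos: [0.4927, -0.1922, 0.1095]
tool_rot: [[0.996, -0.088, 0.013], [-0.088, -0.996, -0.002], [0.013, 0.001, -1.0]]
wrist_force: [17.1, -1.2, 3.0]
gripper_width: 0.0854
```

Request:
servo_tool(deltas=[15,0,0,0,0,0,0,45,0,0,0,0,45,0,0,0,-45,0,0,0,0,-45,0,0,0,0,-45,0,0,0,0,0,0,0,0])

```text
time_s: 32.83
tcp_pos: [0.4998, -0.3312, 0.195]
tool_rot: [[0.995, -0.096, -0.002], [-0.096, -0.995, 0.0], [-0.002, -0.0, -1.0]]
wrist_force: [0.9, 0.6, -0.0]
gripper_width: 0.0852
```

```bash
python3 - <<'E'
from h import *
s=sensors.sense();print(s["tcp_pos"],s["wrist_force"],s["gripper_width"],s["tool_rot"][:,0])
f=grab_frame("wrist"); cv2.imwrite(f"pics/u_wrist.png",f["color"][:,:,::-1]);np.savez("u.npz",**f)
f=grab_frame("top"); np.savez("ut.npz",**f);cv2.imwrite(f"pics/u_top.png",cv2.resize(f["color"][110:260,240:500,::-1],None,fx=3,fy=3,interpolation=cv2.INTER_CUBIC))
E
```

```text
[ 0.49975036 -0.33123872  0.19497948] [ 0.87326472  0.61849494 -0.02864649] 0.08516307644019545 [ 0.99540176 -0.09576055 -0.00229273]
```

View pics/u_wrist.png

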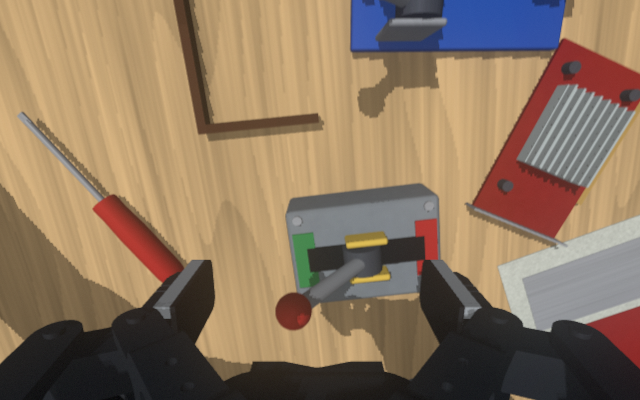

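View pics/u_top.png

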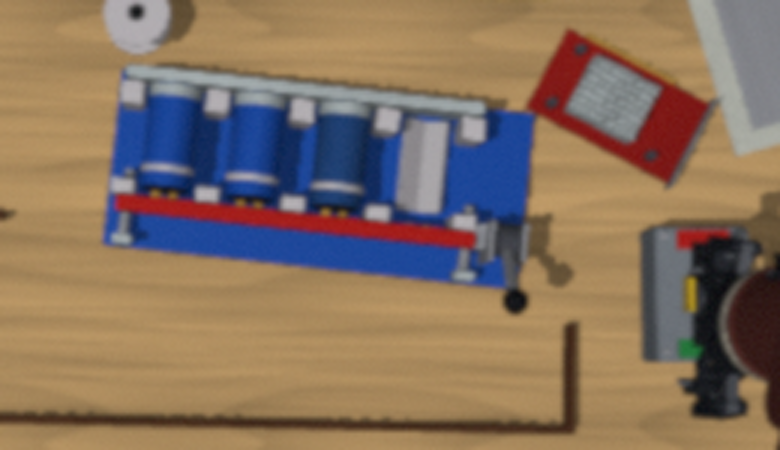

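```bash
python3 - <<'E'
from h import *
f=dict(np.load("ut.npz"));h=hsv(f)
o=np.array([.6397,.0023]);ex=np.array([.9961,-.0886]);ey=np.array([.0886,.9961])
for y in(-.041,.041,.123):
    tr=[]
    for x in np.arange(-.045,.09,.0015):
        p=o+x*ex+y*ey; u,v=proj(f,[*p,.0695]); c=f["color"][int(round(v)),int(round(u))].astype(int); 
        tr.append("b" if c[2]-c[0]>45 else ("r" if c[0]-c[2]>45 else ("w" if c.min()>110 else ".")))
    print(y,"".join(tr))
m=(h[...,0]>103)&(h[...,0]<130)&(h[...,1]>100)&(h[...,2]>25)
print(cast(f,240+515/3-.33,110+100-.33,.124))
E
```

```text
-0.041 rrrrrr.......bbbbbbbb..www..bbbbbbbbbbbbbbbbbbbbbbbbbbbbbbbbbbbbbbbbbbwwwwwwwwwwwwwwwwww.r
0.041 rrrrr......bbbbbbbbbbbwwwwbbbbbbbbbbbbbbbbbbbbbbbbbbbbbbbbbbbbbbbbbbbbwwwwwwwwwwwwwwwww..r
0.123 rrrrr......bbbbbbbbbbbwwwwbbbbbbbbbbbbbbbbbbbbbbbbbbbbbbbbbbbbbbbbbbbbwwwwwwwwwwwwwwwww..r
[ 0.52061378 -0.1923949   0.124     ]
```

Request:
servo_tool(deltas=[-10,-30,5,0.05,0,-10,-28,5,0.046,0,0,0,0,0,0,0,0,-40,0,0,0,0,-40,0,0,0,0,-16,0,0,0,0,0,0,0])

```text
time_s: 33.8
tcp_pos: [0.4814, -0.3839, 0.1097]
tool_rot: [[1.0, 0.007, -0.001], [0.007, -1.0, 0.001], [-0.001, -0.001, -1.0]]
wrist_force: [0.3, -0.4, 0.1]
gripper_width: 0.0852
```

Request:
servo_tool(deltas=[20,0,0,0,0,20,0,0,0,0,20,0,0,0,0,20,0,0,0,0,20,0,0,0,0,15,0,0,0,0,10,0,0,0,0,0,0,0,0,0])

```text
time_s: 34.8
tcp_pos: [0.6068, -0.3848, 0.1104]
tool_rot: [[1.0, 0.007, 0.0], [0.007, -1.0, 0.0], [0.0, -0.0, -1.0]]
wrist_force: [0.2, 0.3, -0.2]
gripper_width: 0.0858
```

Raise well clear and check.

Request:
servo_tool(deltas=[0,0,50,0,0,0,0,50,0,0,-50,-10,20,0,0,-50,-10,0,0,0,-50,-10,0,0,0,0,0,0,0,0])

```text
time_s: 35.55
tcp_pos: [0.4512, -0.418, 0.2307]
tool_rot: [[1.0, -0.001, -0.002], [-0.001, -1.0, -0.002], [-0.002, 0.002, -1.0]]
wrist_force: [-0.5, 0.4, 0.2]
gripper_width: 0.0856
```

```bash
python3 - <<'E'
from h import *
s=sensors.sense();print(s["time_s"],s["tcp_pos"],s["wrist_force"])
f=grab_frame("wrist"); cv2.imwrite(f"pics/v_wrist.png",f["color"][:,:,::-1]);h=hsv(f)
m=((h[...,0]<8)|(h[...,0]>172))&(h[...,1]>150)&(h[...,2]>60)
for s,c,k in blobs(m,300): print(s,c,cast(f,*c,.128)[:2],cast(f,*c,.052)[:2])
f=grab_frame("scene"); cv2.imwrite(f"pics/v_scene.png",cv2.resize(f["color"][130:300,100:400,::-1],None,fx=2.6,fy=2.6,interpolation=cv2.INTER_CUBIC))
f=grab_frame("top"); np.savez("ut.npz",**f)
o=np.array([.6397,.0023]);ex=np.array([.9961,-.0886]);ey=np.array([.0886,.9961])
for y in(-.041,.041,.123):
    tr=[]
    for x in np.arange(-.045,.09,.0015):
        p=o+x*ex+y*ey; u,v=proj(f,[*p,.0695]); c=f["color"][int(round(v)),int(round(u))].astype(int); 
        tr.append("b" if c[2]-c[0]>45 else ("r" if c[0]-c[2]>45 else ("w" if c.min()>110 else ".")))
    print(y,"".join(tr))
E
```

```text
35.55 [ 0.45116616 -0.41799229  0.23069796] [-0.50474943  0.40042822  0.17533442]
[ 514    0  126  163 6171] [571.51968887  96.10986874] [ 0.61676935 -0.34400413] [ 0.669714   -0.34223367]
[ 147   79   78   98 2617] [185.99350401 127.20252197] [ 0.36410754 -0.3636214 ] [ 0.33593245 -0.36814928]
[463 122  21  29 460] [474.03913043 133.96521739] [ 0.55649435 -0.36814909] [ 0.59008708 -0.37413063]
[ 510  147   38   33 1015] [528.31133005 163.03842365] [ 0.59599697 -0.38772458] [ 0.64227243 -0.39999104]
[ 559  250   81  119 5764] [605.70333102 298.10201249] [ 0.67243421 -0.49177433] [ 0.74325065 -0.53744706]
-0.041 rrrrrr.......bbbbbbbb..www..bbbbbbbbbbbbbbbbbbbbbbbbbbbbbbbbbbbbbbbb..wwwwwwwwwwwwwwww...r
0.041 rrrrr......bbbbbbbbbbbwwwwbbbbbbbbbbbbbbbbbbbbbbbbbbbbbbbbbbbbbbbbbbbbwwwwwwwwwwwwwwwww..r
0.123 rrrrr......bbbbbbbbbbbwwwwbbbbbbbbbbbbbbbbbbbbbbbbbbbbbbbbbbbbbbbbbbbbwwwwwwwwwwwwwwwww...
```

View pics/v_wrist.png

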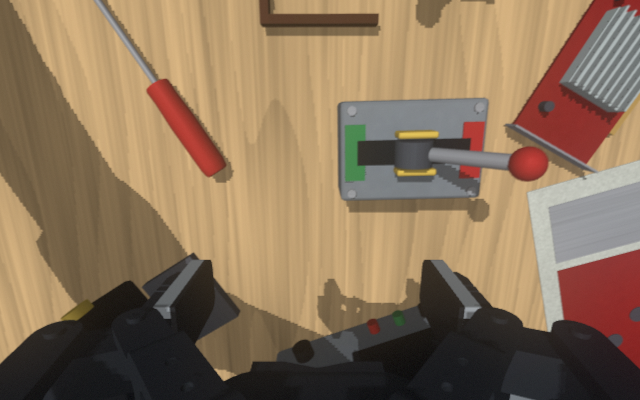

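View pics/v_scene.png

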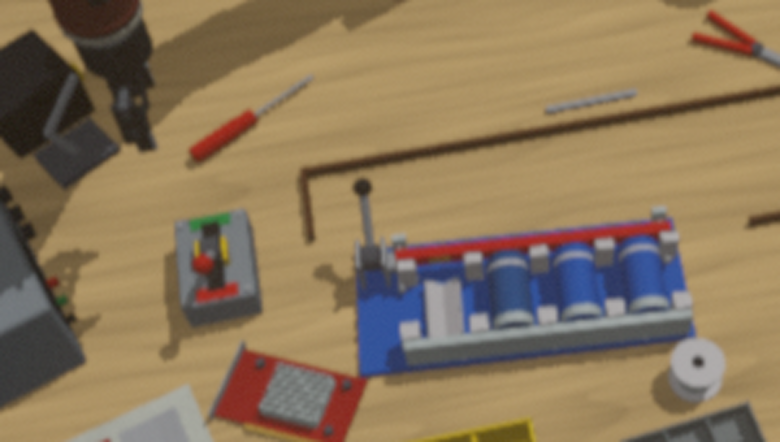

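```bash
python3 -c "
from workcell import hand_in
print(hand_in())"
```

```text
the job is handed in; nothing more can be done
None
```

The job is handed in. All three capacitors present lie in cradles 1, 2 and 3 with their terminals towards the red bar, clamped, and the isolator is back on. I switched the isolator off, opened the cam lever and laid the capacitors in. Then I pushed the lever over until it stopped and switched the isolator on last. It took about 36 s of the 208 s.

**Last checks:**
- **Capacitors:** in the top view all three sit within about 3 mm of home against the end stop.
- **Cam lever:** its ball is back where it started, at about 1.38 rad against the 1.25 rad needed.
- **Isolator:** its ball is at x = 0.596 m; about 0.593 m is expected when on.
- **Robot and bench:** the wrist force is about 0 and the gripper stands clear at z = 0.23 m. The bystanders in view look where they were, though I did not measure their shift.

**What went wrong or disagreed:**
- **Isolator push:** on the first push to switch it off, a fingertip rode up onto the handle's ball. The wrist force reached about 94 N (limit 120 N) before I lifted off. The handle was left just past upright, and a second, lower push finished the switch-off. If that contact counts as the gripper's body pressing on something, it would be over the 40 N limit; I took it to be the fingertip but could not confirm it.
- **Ball heights:** the two-camera heights of both lever balls came out about 9 mm lower than the given sizes imply, so I used the given heights.

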